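# Pack hexagonal tube blocks into a dry-block heater and clamp them

### The job

Finish loading the dry-block heater: set the two spare hexagonal blocks down in the front row of its well so that all four blocks stand close-packed, flat faces touching, with the back row pushed fully home into the grooves of the back plate, then slide the clamp bar up until its jaw grips both front blocks firmly and keeps them pressed against the back row. Heat passes only through faces that touch, so leave no gaps; do not tip a block over, press home with light hand force only (back plate and bar bend), and leave the other things on the bench where they are.

Things in the scene. Friction and masses are not known exactly. Their poses are not given: they have to be found in the camera images.
- heater: grey-white dry-block heater, fixed to the bench, 276 x 204 mm. Origin on the bench under the well; x from its console (near the robot) to its back, y to its left, z up. Open well: floor 30 mm and rim 58 mm above the bench, y -89 to 89 mm, x -116 mm to the back plate: a plate across the back, fluted with 120-degree V grooves that take the back row's corners
- rear_limit (a point): on the well floor at heater x 50, y 48.4 mm: home centre of the left back block if the back plate were set fully back. Screws set the plate 0 to 14 mm nearer the console; how far is not measured, feel for it. Home of the right back block: 64.5 mm further right (-y). Front row: 55.3 mm nearer the console than the back row, y 16.1 and -48.4 mm
- clamp_bar (a joint): slide of the clamp bar along the heater's +x (m): 0 = open, near the console; 0.033 to 0.047 (by the back plate's setting) = its jaw bears on both front blocks of a tight pack. The bar fills the well's width, drags with about 8 N and stays, under pressure, where it is left. Its jaw, 61 mm high over the bench, turns on a pivot. Bar and back plate bend above 50 N
- clamp_handle (a point): middle of the clamp bar's black arched handle: a round bar 10 mm thick, 56 mm long along the heater's y, 106 mm over the bench, at heater x = -109 mm + the joint value, y = -16 mm; free to be pushed from its front side
- clamp_notch (a point): point of the clamp's jaw, at floor height on the bottom line of its two shallow V notches (150 degrees), 32 mm left and right of it; x as the heater's (the jaw aligns itself, up to 0.05 rad). A front block whose corner sits in a notch has its centre 37 mm ahead (+x) of that line
- block_1: hexagonal aluminium block, 64 mm across flats, 73.9 mm across corners, 46 mm high, 0.25 to 0.5 kg, three tube bores in its top; a round black lifting stem, 14 mm thick, stands on its centre from 46 to 86 mm above the underside. Origin: centre of underside; z up, x to a corner, y square to a flat. In the well, left in the back row, not pushed home, a little twisted
- block_2: hexagonal aluminium block, 64 mm across flats, 73.9 mm across corners, 46 mm high, 0.25 to 0.5 kg, three tube bores in its top; a round black lifting stem, 14 mm thick, stands on its centre from 46 to 86 mm above the underside. Origin: centre of underside; z up, x to a corner, y square to a flat. In the well, right of block_1, not pushed home, a little twisted
- block_3: hexagonal aluminium block, 64 mm across flats, 73.9 mm across corners, 46 mm high, 0.25 to 0.5 kg, three tube bores in its top; a round black lifting stem, 14 mm thick, stands on its centre from 46 to 86 mm above the underside. Origin: centre of underside; z up, x to a corner, y square to a flat. Spare, standing on the bench beside the heater
- block_4: hexagonal aluminium block, 64 mm across flats, 73.9 mm across corners, 46 mm high, 0.25 to 0.5 kg, three tube bores in its top; a round black lifting stem, 14 mm thick, stands on its centre from 46 to 86 mm above the underside. Origin: centre of underside; z up, x to a corner, y square to a flat. Spare, standing on the bench on the other side of the heater
- wash_bottle: white plastic wash bottle with a bent spout, 82 x 64 x 179 mm, behind and left of the heater; origin at its underside; leave it alone
- beaker: glass beaker, 57 mm wide, 70 mm high, behind the heater; origin at its underside; leave it alone
- stopwatch: black stopwatch lying flat, 73 x 62 x 18 mm, on the right; leave it alone
- dish_peach: round lidded petri dish with peach medium, 67 mm wide, 16 mm high, front left; leave it alone
- dish_green: round lidded petri dish with pale green medium, 67 mm wide, 16 mm high, on the right; leave it alone
Things that resemble listed ones, but are neither listed nor needed, are in the scene too. Leave any purple or yellow look-alike of the block_3 alone.

How it is judged (in metres and radians):
At the end, for the whole second after the job is handed in: All blocks flat on the well floor, at rest, square to the heater (0.06 rad, modulo 60 degrees); centres of touching pairs within 66 mm; front blocks in the jaw's notches (within 2.5 mm), each pressed on the back row (over 0.5 N), block_2 pressed on the back plate (over 0.3 N) (horizontal distance between block_1 and block_2 below 0.066 m and horizontal distance between block_2 and block_3 below 0.066 m and horizontal distance between each of block_2, block_3 and block_4 below 0.066 m and (horizontal distance between block_1 and block_3 below 0.066 m or horizontal distance between block_1 and block_4 below 0.066 m) and (angle between the x axis of block_1 and the x axis of heater, either way round below 0.06 rad or angle between the x axis of block_1 and the x axis of heater, either way round between 0.987 and 1.107 rad) and z of each of block_1, block_2, block_3, block_4 in the frame of heater below 0.0325 m and angle between each of block_1, block_2, block_3, block_4's own z axis and vertical below 0.04 rad and linear speed of each of block_1, block_2, block_3, block_4 below 0.01 m/s and (angle between the x axis of block_2 and the x axis of heater, either way round below 0.06 rad or angle between the x axis of block_2 and the x axis of heater, either way round between 0.987 and 1.107 rad) and (angle between the x axis of block_3 and the x axis of heater, either way round below 0.06 rad or angle between the x axis of block_3 and the x axis of heater, either way round between 0.987 and 1.107 rad) and (angle between the x axis of block_4 and the x axis of heater, either way round below 0.06 rad or angle between the x axis of block_4 and the x axis of heater, either way round between 0.987 and 1.107 rad) and contact force between heater and block_2 above 0.3 N and x of each of block_3, block_4 in the frame of clamp_notch below 0.0395 m and (contact force between block_3 and block_1 above 0.5 N or contact force between block_3 and block_2 above 0.5 N) and (contact force between block_4 and block_1 above 0.5 N or contact force between block_4 and block_2 above 0.5 N)).
It fails at once if a block tips over (more than 0.4 rad) (angle between any of block_1, block_2, block_3, block_4's own z axis and vertical above 0.4 rad).
It fails at once if the fingers, or a block, press on the heater's walls, back plate or clamp with more than 50 N (contact force between heater and the fingers above 50 N or contact force between heater and block_1 above 50 N or contact force between heater and block_2 above 50 N or contact force between heater and block_3 above 50 N or contact force between heater and block_4 above 50 N).
It fails at once if the wash bottle, the beaker, the stopwatch or a petri dish is moved by more than 30 mm (distance of any of wash_bottle, beaker, stopwatch, dish_peach, dish_green from where it was at the start of the episode above 0.03 m).
It also fails if it takes over 67 s, if anything falls off the work surface, if the arm or the gripper's body presses on something with over 40 N, if the wrist force passes 120 N, or if a joint passes its speed limit or range.

### The arm

A 6-joint arm with a two-finger parallel gripper is mounted at the origin on a cart in front of the work surface, level with it; the furniture and walls round the work are solid. World frame = base frame: x ahead of the robot, y to its left, z up, the work surface at z = 0. Lengths are in mm, angles in rad, forces in N, time in s.
With the tool pointing down it reaches from about 275 to 975 mm from the base axis. Payload 8.4 kg.
Tool frame: the origin (TCP) lies at the very end of the fingers, on their centre line; the grasp point (between the pads) lies 19 mm behind it; z points along the fingers, x is the direction in which the jaws open and shut, and the axes are right-handed (so a half turn about z gives the same grasp; the last joint's range is limited). The gripper opens to 92 mm and grips with 3 to 60 N. Pads are 20 mm wide; open, the fingers measure 128 mm over their backs; the gripper's body (75 mm by 189 mm) begins 69 mm behind the grasp point.
Start: joints at [1.101, 0.353, 1.633, -0, 1.155, -0.002], TCP at [281.826, 557.855, 214.583] pointing down, gripper open.
Joint ranges: [-2.63, 2.63], [-0.92, 2.1], [0.06, 2.66], [-1.3, 4.44], [0, 2.69], [-3.02, 3.02]. Speed limits (rad/s): [2.22, 2.22, 2.79, 3.14, 3.14, 3.14].

### API

Orientations are given as a rotation vector (axis times angle).
In Python, from bench import readout, vision, order gives the robot as it stands.
- The arm moves only by the tool arm_command, never from a script. Its argument "increments" is one flat list of numbers, 5 for each row, row after row: the closure, from 0 (fully open) to 1 (shut), then the shift along the tool's x, y, z in cm, then the turn about the tool's z in rad. In form: [jaw, tx, ty, tz, roll, jaw, tx, ty, tz, roll, ...]. A call has exactly 5 rows; each row shifts and turns the commanded pose from where the row before left it, along the tool's axes as they then stand; what a row does not reach is not made up. A row lasts 1/10 s, in which the tool goes at most 50 mm and 8.59 degrees, less where a joint would pass 70% of its speed; a pose out of reach is approached as far as the arm can. A call with a gripper value outside its range is refused whole. The fingers move at their own pace and stop on an object; "grip_force" is the grip in N (left out, the last holds). Time passes only in rows, so rows that do not move let the fingers close, or fill a call up. It gives the time, the measured TCP pose, the force and the opening at its end, in the units of the state.
- readout.read_state(): the state, without advancing time (a new reading comes with each control period).
- vision.snapshot(name): name is "side" or "top" or "wrist"; returns (picture, depth): 400x640x3 uint8, blue, green, red; 400x640 float32, mm along the optical axis (not along the pixel's ray), 0 where there is no reading.
- vision.calibration(name): a dict with "fx", "fy", "cx", "cy" (pixels), "R" (3x3) and "t" (3): a world point X has camera coordinates R X + t. Camera axes: x right, y down, z forward; pixel columns grow to the right and rows downward; lengths in mm; the calibration is good to about 2 mm. The wrist camera is an equidistant fisheye: a pixel r from the principal point sees the ray r / f radians off the axis. A picture is of the moment at which its call begins: read the wrist's pose just before it. calibration takes no time and is no camera call; for the wrist camera it gives the pose at the moment of the call.
- order.finish_job(): hands the job in, once; it reports no verdict.
Trained networks look in the newest picture that a camera, given by its name, has taken for a name from the list of things; names that differ only in an ending like _2 or _b are one class to them, and where a whole thing is asked for, a point or a joint stands for the part that bears it (a point fixed in the world has none). Each returns a list of dicts, best first, with "score" (0 to 1); they miss things now and then, are a little off and sometimes report something else, mostly with a low value. They report only what shows in the picture. A call takes as long as a camera call. They do not tell look-alikes from the thing itself.
- vision.boxes_of(camera, target): "bbox" ([left, top, width, height] in pixels, round what is visible of it).
- vision.trace(camera, target): "pixels" (400x640 bool, what is visible of it) and "bbox" ([left, top, width, height] in pixels, round what is visible of it).
The state is a dict: "time": time; "qpos": joint angles; "joint_velocities": joint speeds; "tau": joint torques, N m; "ee_pos": TCP position; "tool_rot": TCP orientation; "force": force on the tool from outside, world axes, zero at the start; "torque": the same for the moment, N m; "gripper_width": opening from 0.0 (shut) to 1.0 (fully open).
Only numpy, scipy, OpenCV 4.12 (cv2) and the standard library are available. Lean on these libraries where they do the work, as an engineer would, in place of code of your own. Each camera call takes 0.05 s, during which the arm holds its last target. There are 200 camera calls.

## Working session

There is one attempt and no reset: what is moved stays moved. The work goes in short steps, Python scripts to look and compute and a tool call to move; the robot and the scene stay as the last step left them, time stands still between calls to the robot, and variables do not carry over. Pictures are saved under pics/ and viewed, about 8 in all and at most 12, crops included, and the job is handed in when it is done.

Besides the shell and the picture viewer there is one more tool, called after "Request:" by a JSON object that holds its "op" and its "data". arm_command: Moves the arm, as the interface text tells. Its arguments: {"type":"object","properties":{"increments":{"type":"array","items":{"type":"number"}},"grip_force":{"type":"number"}},"required":["increments"]}

```bash
mkdir -p pics; ls
python3 - <<'E'
from bench import readout, vision
import cv2,numpy as np
s=readout.read_state(); print({k:np.round(v,3) for k,v in s.items()})
for n in("top","side"):
    im,d=vision.snapshot(n); cv2.imwrite(f"pics/{n}0.png",im); np.save(f"{n}0.npy",d)
    c=vision.calibration(n); print(n,{k:np.round(v,3).tolist() for k,v in c.items()})
    for t in("heater","block_1","clamp_bar","clamp_handle"):
        print(t,[(np.round(b["score"],2),np.round(b["bbox"]).tolist()) for b in vision.boxes_of(n,t)])
E
```

```text
pics
{'time': np.float64(0.0), 'qpos': array([ 1.101,  0.354,  1.634, -0.   ,  1.155, -0.002]), 'joint_velocities': array([-0.001, -0.002,  0.001,  0.001, -0.   , -0.001]), 'tau': array([ 1.0000e-03, -5.9385e+01, -3.3423e+01,  7.0000e-02,  2.3000e-02,
       -0.0000e+00]), 'ee_pos': array([281.584, 557.388, 213.844]), 'tool_rot': array([ 2.675e+00,  1.646e+00, -2.000e-03]), 'force': array([0.018, 0.395, 0.412]), 'torque': array([0.008, 0.001, 0.019]), 'gripper_width': np.float64(1.001)}
top {'fx': 429.451, 'fy': 429.451, 'cx': 318.253, 'cy': 197.334, 'R': [[0.052, -0.999, 0.002], [-0.973, -0.051, -0.227], [0.227, 0.01, -0.974]], 't': [113.934, 509.231, 1669.988]}
heater [(np.float64(0.7), [311.0, 157.0, 56.0, 72.0])]
block_1 [(np.float64(0.77), [338.0, 170.0, 15.0, 16.0]), (np.float64(0.7), [321.0, 169.0, 16.0, 24.0]), (np.float64(0.62), [408.0, 212.0, 20.0, 19.0]), (np.float64(0.59), [268.0, 230.0, 15.0, 17.0]), (np.float64(0.58), [264.0, 192.0, 22.0, 14.0])]
clamp_bar [(np.float64(0.63), [319.0, 206.0, 40.0, 6.0]), (np.float64(0.31), [341.0, 169.0, 12.0, 20.0])]
clamp_handle [(np.float64(0.85), [317.0, 206.0, 44.0, 5.0])]
side {'fx': 388.516, 'fy': 388.516, 'cx': 316.876, 'cy': 199.243, 'R': [[0.886, -0.463, -0.018], [-0.202, -0.35, -0.915], [0.417, 0.814, -0.404]], 't': [-362.875, 227.647, 1180.893]}
heater [(np.float64(0.91), [294.0, 197.0, 90.0, 50.0])]
block_1 [(np.float64(0.83), [334.0, 193.0, 18.0, 20.0]), (np.float64(0.75), [224.0, 190.0, 17.0, 23.0]), (np.float64(0.62), [285.0, 183.0, 18.0, 22.0]), (np.float64(0.62), [350.0, 256.0, 26.0, 30.0]), (np.float64(0.54), [345.0, 195.0, 16.0, 28.0]), (np.float64(0.44), [243.0, 163.0, 17.0, 17.0])]
clamp_bar [(np.float64(0.55), [311.0, 205.0, 25.0, 24.0])]
clamp_handle [(np.float64(0.73), [311.0, 205.0, 26.0, 24.0]), (np.float64(0.6), [360.0, 183.0, 12.0, 17.0])]
```

Run:
```python
import cv2,numpy as np
a=cv2.imread("pics/top0.png")[130:280,220:460]; b=cv2.imread("pics/side0.png")[130:310,200:420]
a=cv2.resize(a,(640,400),interpolation=cv2.INTER_CUBIC)
cv2.imwrite("pics/a.png",cv2.resize(cv2.imread("pics/top0.png")[130:280,220:460],(800,500),interpolation=cv2.INTER_CUBIC))
cv2.imwrite("pics/b.png",cv2.resize(b,(704,576),interpolation=cv2.INTER_CUBIC))
```

```text
(no output)
```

View pics/a.png

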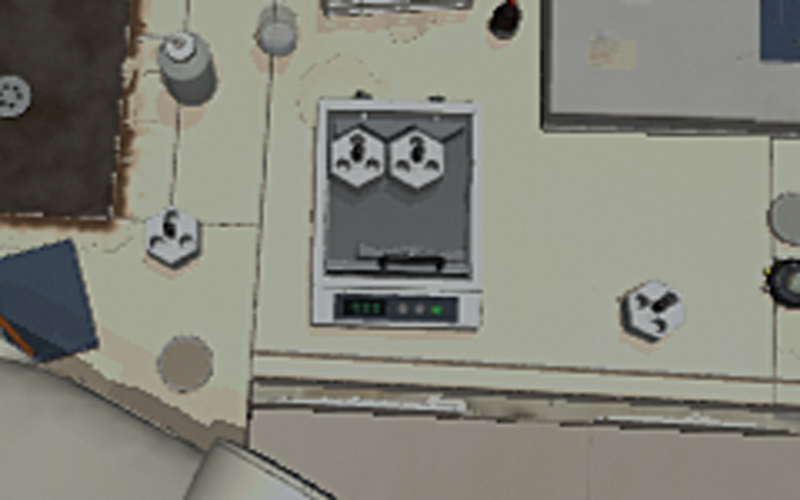

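View pics/b.png

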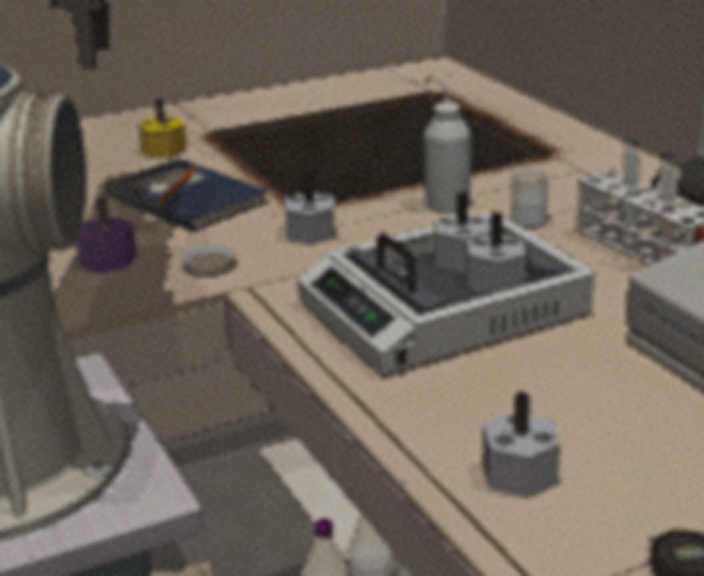

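The top view shows the heater at about (337,193) with blocks 1 and 2 in the well. The candidates for the spares are silver at top (272,201), silver at top (416,223), and the purple and yellow look-alikes at far left, at side (233,207) and (251,173). I choose the two silver ones. Next I measure them.

```bash
cat > h.py <<'E'
import numpy as np, cv2
from bench import readout, vision
from scipy.spatial.transform import Rotation as Ro
def plane(c,uv,z,fish=False):
    uv=np.atleast_2d(uv).astype(float); p=(uv-[c["cx"],c["cy"]])/[c["fx"],c["fy"]]
    if fish:
        r=np.linalg.norm(p,axis=1,keepdims=True)+1e-12; d=np.hstack([p/r*np.sin(r),np.cos(r)])
    else: d=np.hstack([p,np.ones((len(p),1))])
    R=np.array(c["R"]);t=np.array(c["t"]); o=-R.T@t; D=d@R
    return o+D*((z-o[2])/D[:,2])[:,None]
def proj(c,X,fish=False):
    q=np.atleast_2d(X)@np.array(c["R"]).T+np.array(c["t"])
    if fish:
        r=np.linalg.norm(q[:,:2],axis=1,keepdims=True)+1e-12; p=q[:,:2]/r*np.arctan2(r,q[:,2:])
    else: p=q[:,:2]/q[:,2:]
    return p*[c["fx"],c["fy"]]+[c["cx"],c["cy"]]
def cloud(c,d,fish=False):
    v,u=np.mgrid[:400,:640]; p=np.stack([(u-c["cx"])/c["fx"],(v-c["cy"])/c["fy"]],-1)
    if fish:
        r=np.linalg.norm(p,axis=-1,keepdims=True)+1e-12; q=np.concatenate([p/r*np.tan(r),np.ones_like(r)],-1)
    else: q=np.concatenate([p,np.ones(p.shape[:2]+(1,))],-1)
    return (q*d[...,None]-np.array(c["t"]))@np.array(c["R"])
def tool():
    s=readout.read_state(); R=Ro.from_rotvec(s["tool_rot"]).as_matrix(); return s,np.array(s["ee_pos"]),R
def to(target,yaw=None):
    """shift in tool axes (cm) to world target; yaw of tool x in world"""
    s,p,R=tool(); print("t",round(s["time"],2),"tcp",p.round(1),"yaw",round(np.arctan2(R[1,0],R[0,0]),3),"F",np.round(s["force"],1),"g",round(s["gripper_width"],3))
    print("cm",(R.T@(np.array(target)-p)/10).round(2))
    if yaw is not None: print("roll",(-(yaw-np.arctan2(R[1,0],R[0,0])+np.pi/2)%np.pi-np.pi/2).round(3))
E
python3 - <<'E'
from h import *
c=vision.calibration("top"); d=np.load("top0.npy"); P=cloud(c,d); ok=d>0
for n,(u,v) in {"b3L":(272,201),"b4R":(416,223),"b1":(328,177),"b2":(345,177)}.items():
    w=P[v-16:v+17,u-16:u+17].reshape(-1,3); 
    z0=76 if n[1] in"12" else 46
    k=abs(w[:,2]-z0)<7
    m,_=(cv2.minEnclosingCircle(w[k][:,:2].astype(np.float32))[0:2]); print(n,k.sum(),w[k].mean(0).round(1),np.round(m,1))
w=P[150:235,300:375].reshape(-1,3); k=(abs(w[:,2]-58)<6)
print(k.sum(),cv2.minAreaRect(w[k][:,:2].astype(np.float32)))
# rim corners from image: crop px -> top px
cor=np.array([[318,98],[483,101],[480,328],[311,327]])/3.333+[220,130]
print(plane(c,cor[:2],58).round(1),plane(c,cor[2:],20).round(1))
E
```

```text
b3L 150 [484.1 328.7  45.8] [484.6 329.4]
b4R 156 [ 423.  -258.2   45.9] [ 423.1 -258.3]
b1 230 [583.7  90.3  76.2] [585.3  84.6]
b2 219 [585.6  53.7  75.7] [587.   57.8]
1069 ((538.0880126953125, 57.899566650390625), (272.2997131347656, 202.37332153320312), 1.584765076637268)
[[661.9 160.5  58. ]
 [668.8 -42.9  58. ]] [[392.2 -50.9  20. ]
 [382.7 154.2  20. ]]
```

Request:
{"op": "arm_command", "data": {"increments": [0, -2.3, 3.4, -1.2, 0, 0, -2.3, 3.4, -1.2, 0, 0, -2.3, 3.4, -1.2, 0, 0, -2.3, 3.4, -1.2, 0, 0, -2.3, 3.4, -1.2, 0]}}

```text
time: 1.0
ee_pos: [382.2, 377.1, 275.2]
tool_rot: [-2.676, -1.646, -0.001]
force: [0.5, 0.5, 0.3]
gripper_width: 1.0
```

Request:
{"op": "arm_command", "data": {"increments": [0, -2.3, 3.4, -1.2, 0, 0, -2.3, 3.4, -1.2, 0, 0, -2.3, 3.4, -1.2, 0, 0, -2.3, 3.4, -1.2, 0, 0, -2.3, 3.4, -1.2, 0]}}

```text
time: 1.5
ee_pos: [482.1, 197.7, 335.3]
tool_rot: [2.676, 1.646, 0.001]
force: [-0.0, 0.6, -0.0]
gripper_width: 1.0
```

Request:
{"op": "arm_command", "data": {"increments": [0.4, 0, 0, 0, 0.14, 0.4, 0, 0, 0, 0.14, 0.4, 0, 0, 0, 0.14, 0.4, 0, 0, 0, 0.14, 0.4, 0, 0, 0, 0.14]}}

```text
time: 2.0
ee_pos: [481.6, 199.2, 334.7]
tool_rot: [-3.08, -0.619, -0.0]
force: [0.1, 0.8, 0.3]
gripper_width: 0.606
```

Request:
{"op": "arm_command", "data": {"increments": [0.4, 0, 0, 0, 0.14, 0.4, 0, 0, 0, 0.14, 0.4, 0, 0, 0, 0.1, 0.4, 0, 0, 0, 0, 0.4, 0, 0, 0, 0]}}

```text
time: 2.5
ee_pos: [481.5, 199.3, 334.6]
tool_rot: [-3.141, -0.041, -0.0]
force: [-0.3, -0.7, -0.2]
gripper_width: 0.601
```

Run:
```python
from h import *
to((480,200,330),0.03)
c=vision.calibration("wrist"); im,d=vision.snapshot("wrist"); np.savez("w1.npz",d=d,**c); cv2.imwrite("pics/w1.png",im)
print({k:np.round(v,3).tolist() for k,v in c.items()})
for t in("block_1","clamp_handle","heater"):
    print(t,[(np.round(b["score"],2),np.round(b["bbox"]).tolist()) for b in vision.boxes_of("wrist",t)])
```

```text
t 2.5 tcp [481.5 199.3 334.6] yaw 0.026 F [-0.3 -0.7 -0.2] g 0.601
cm [-0.15 -0.08  0.46]
roll -0.004
{'fx': 309.707, 'fy': 309.707, 'cx': 318.671, 'cy': 200.531, 'R': [[1.0, 0.026, 0.001], [0.025, -0.96, 0.279], [0.008, -0.279, -0.96]], 't': [-486.654, 113.281, 557.756]}
block_1 [(np.float64(0.84), [272.0, 356.0, 35.0, 15.0]), (np.float64(0.69), [142.0, 33.0, 48.0, 43.0]), (np.float64(0.62), [299.0, 58.0, 48.0, 43.0]), (np.float64(0.61), [358.0, 203.0, 54.0, 43.0]), (np.float64(0.57), [358.0, 251.0, 11.0, 35.0])]
clamp_handle [(np.float64(0.73), [293.0, 204.0, 25.0, 96.0])]
heater [(np.float64(0.68), [254.0, 184.0, 178.0, 126.0]), (np.float64(0.56), [294.0, 204.0, 28.0, 96.0])]
```

View pics/w1.png

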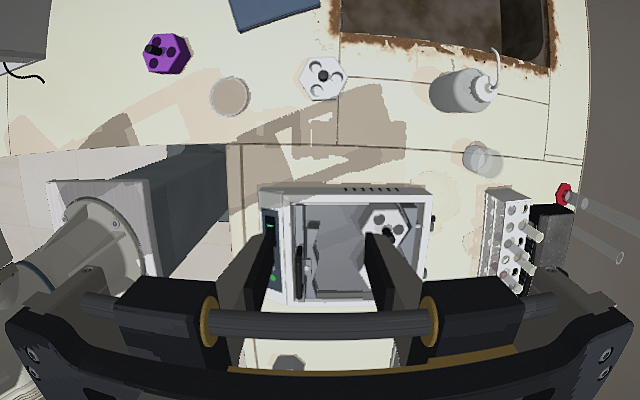

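Request:
{"op": "arm_command", "data": {"increments": [0.4, 1.0, 4.5, 0, 0, 0.4, 1.0, 4.5, 0, 0, 0.4, 1.0, 4.5, 0, 0, 0.4, 1.0, 4.5, 0, 0, 0.4, 1.0, 4.5, 0, 0]}}

```text
time: 3.2
ee_pos: [536.9, -26.3, 334.8]
tool_rot: [-3.141, -0.038, -0.001]
force: [1.0, 0.6, -0.4]
gripper_width: 0.601
```

Request:
{"op": "arm_command", "data": {"increments": [0.4, 1.0, 3.5, 0, 0, 0.4, 0, 0, 0, 0, 0.4, 0, 0, 0, 0, 0.4, 0, 0, 0, 0, 0.4, 0, 0, 0, 0]}}

```text
time: 3.7
ee_pos: [547.3, -58.1, 334.7]
tool_rot: [-3.141, -0.039, -0.0]
force: [0.1, -0.1, -0.2]
gripper_width: 0.605
```

```bash
cat >> h.py <<'E'
def hexfit(pts,r=36.95):
    """fit hexagon (centre,yaw mod 60) to top-face points by matching area of hull"""
    from scipy.optimize import minimize
    h=cv2.convexHull(pts.astype(np.float32))[:,0]; c0=np.array(cv2.minEnclosingCircle(h)[0])
    best=None
    def cost(q):
        n=q[2]+np.pi/6+np.arange(6)*np.pi/3; sd=(h-q[:2])@np.array([np.cos(n),np.sin(n)])
        return (np.abs(sd.max(1)-32)).mean()
    for a in np.linspace(-.5,.5,11):
        s=minimize(cost,[*c0,a],method="Nelder-Mead",options=dict(xatol=.01,fatol=.001))
        if best is None or s.fun<best.fun: best=s
    return best.x.round(3),round(best.fun,2)
E
python3 - <<'E'
from h import *
# b3 from earlier view
z=np.load("w1.npz"); c1={k:z[k] for k in z.files if k!="d"}; P=cloud(c1,z["d"],True)
w=P[45:110,285:360].reshape(-1,3); k=(abs(w[:,2]-46)<5); print("b3",k.sum(),hexfit(w[k][:,:2]))
to((540,-60,330),0.03)
c=vision.calibration("wrist"); im,d=vision.snapshot("wrist"); np.savez("w2.npz",d=d,**c); cv2.imwrite("pics/w2.png",im)
P=cloud(c,d,True)
for t in("block_1","clamp_handle","heater"):
    for b in vision.trace("wrist",t):
        m=cv2.erode(b["pixels"].astype(np.uint8),np.ones((3,3)))>0; w=P[m&(d>0)]
        print(t,round(b["score"],2),np.round(b["bbox"]).tolist(),np.median(w,0).round(1), np.percentile(w[:,2],[5,95]).round(0))
E
```

```text
b3 1161 (array([4.83734e+02, 3.29705e+02, 5.90000e-02]), np.float64(0.34))
t 3.7 tcp [547.3 -58.1 334.7] yaw 0.025 F [ 0.1 -0.1 -0.2] g 0.605
cm [-0.74  0.17  0.47]
roll -0.005
block_1 0.8 [322.0, 78.0, 53.0, 46.0] [584.6  36.8  75.6] [ 39. 115.]
block_1 0.72 [318.0, 32.0, 58.0, 46.0] [582.1 105.2  75.4] [ 40. 113.]
block_1 0.33 [244.0, 31.0, 34.0, 116.0] [461.   44.   62.8] [ 48. 110.]
clamp_handle 0.62 [243.0, 30.0, 33.0, 117.0] [460.9  43.6  62.9] [ 49. 110.]
heater 0.62 [211.0, 18.0, 198.0, 144.0] [470.4  55.4  56.6] [36. 68.]
```

View pics/w2.png

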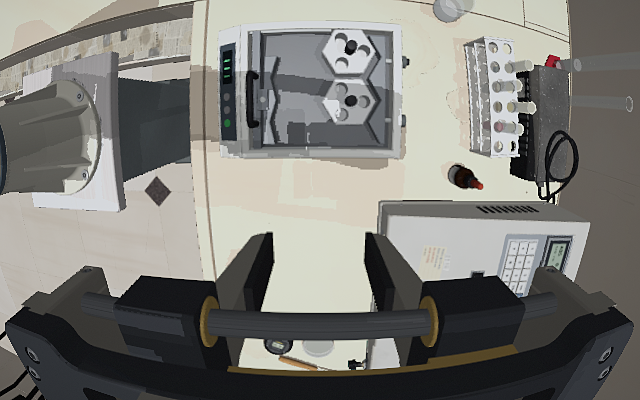

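Close view: b1 at (350,47), b2 at (351,101), the handle at (252,98), and the grooved back plate at (385,60)–(385,140). Next I fit the heater frame.

Run:
```python
from h import *
z=np.load("w2.npz"); c={k:z[k] for k in z.files if k!="d"}; d=z["d"]; P=cloud(c,d,True)
r=P[15:165,205:412]; 
print("zhist",np.histogram(r[...,2],np.arange(-4,120,4)))
rim=r[(abs(r[...,2]-58)<4)]
rect=cv2.minAreaRect(rim[:,:2].astype(np.float32)); print(rect)
# side walls: bin by x, outer/inner y edges
lo=[];hi=[];ilo=[];ihi=[]
for x in np.arange(480,640,5):
    y=np.sort(rim[abs(rim[:,0]-x)<2.5][:,1])
    if len(y)<6: continue
    m=np.median(y); lo.append((x,y[0]));hi.append((x,y[-1]))
    l=y[y<0]; h=y[y>120]
    if len(l): ilo.append((x,l[-1]))
    if len(h): ihi.append((x,h[0]))
for e in(lo,hi,ilo,ihi):
    e=np.array(e)
    if len(e)>4:
        v=cv2.fitLine(e.astype(np.float32),cv2.DIST_HUBER,0,.01,.01).ravel(); print(len(e),"yaw",v[1]/v[0],"y@540",v[3]+(540-v[2])*v[1]/v[0])
# handle
hp=P[25:150,238:280].reshape(-1,3); k=hp[:,2]>104; print("handle",k.sum(),hp[k].mean(0).round(1),np.percentile(hp[k],[1,99],axis=0).round(1))
for n,(u,v) in {"b1":(350,47),"b2":(351,101)}.items():
    w=P[v-30:v+30,u-35:u+35].reshape(-1,3); k=abs(w[:,2]-76)<3
    uu,vv=np.meshgrid(np.arange(u-35,u+35),np.arange(v-30,v+30))
    # connected component
    m=np.zeros((400,640),np.uint8); m[v-30:v+30,u-35:u+35]=(abs(P[v-30:v+30,u-35:u+35,2]-76)<3)
    m=cv2.morphologyEx(m,cv2.MORPH_OPEN,np.ones((3,3))); nl,L,st,_=cv2.connectedComponentsWithStats(m)
    i=1+st[1:,4].argmax(); w=P[L==i]; print(n,len(w),hexfit(w[:,:2]))
    w=P[v-30:v+30,u-35:u+35].reshape(-1,3); k=(w[:,2]>108); print("stem",k.sum(),w[k].mean(0).round(1),np.ptp(w[k],axis=0).round(1))
cv2.imwrite("pics/w2c.png",cv2.resize(cv2.imread("pics/w2.png")[10:170,200:420],(800,582),interpolation=cv2.INTER_CUBIC))
```

```text
zhist (array([3793, 2359,    0,    0,    0,    0,    2,  227, 7800,  515,  910,
        857,  896, 1136, 1977, 5307, 1160,  457,  167, 1642,  954,   13,
         15,   19,   17,   25,   30,   95,  334,  141]), array([ -4,   0,   4,   8,  12,  16,  20,  24,  28,  32,  36,  40,  44,
        48,  52,  56,  60,  64,  68,  72,  76,  80,  84,  88,  92,  96,
       100, 104, 108, 112, 116]))
((546.9979858398438, 56.75456237792969), (250.48313903808594, 202.1392822265625), 1.4486265182495117)
32 yaw 0.025228135 y@540 -44.154617
32 yaw 0.024959875 y@540 156.83218
32 yaw -0.0024732011 y@540 -30.34464
32 yaw -0.011839315 y@540 140.53691
handle 435 [461.6  37.  132.8] [[450.3   3.5 104.3]
 [545.   73.4 504.6]]
b1 1216 (array([5.84216e+02, 1.09009e+02, 5.40000e-02]), np.float64(0.39))
stem 113 [579.6  98.9 156.2] [ 46.   95.5 395.9]
b2 1299 (array([5.85865e+02, 3.76400e+01, 3.90000e-02]), np.float64(0.4))
stem 120 [580.5  34.9 164.1] [ 47.9  24.4 395.7]
```

View pics/w2c.png

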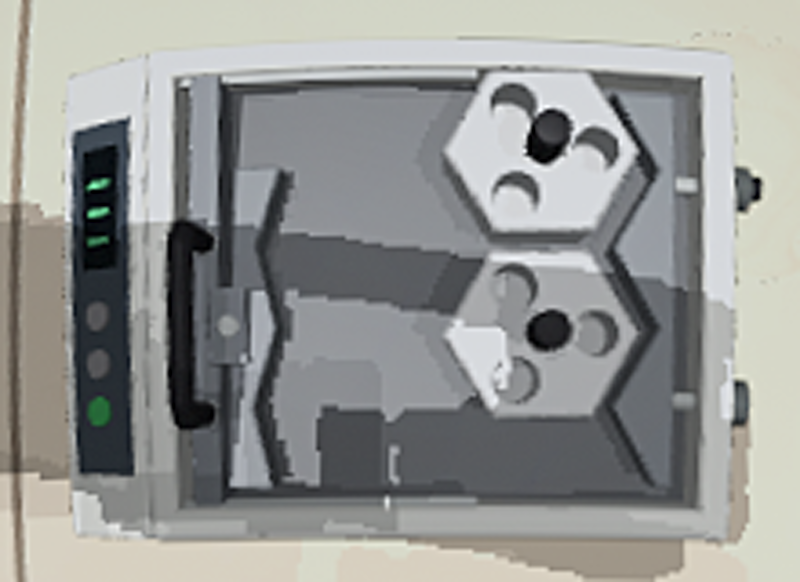

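```bash
cat >> h.py <<'E'
YAW=0.025; 
def H(x,y,o=(567,57.0)):
    c,s=np.cos(YAW),np.sin(YAW); return np.array([o[0]+c*x-s*y,o[1]+s*x+c*y])
def Hinv(p,o=(567,57.0)):
    c,s=np.cos(YAW),np.sin(YAW); dx,dy=p[0]-o[0],p[1]-o[1]; return np.array([c*dx+s*dy,-s*dx+c*dy])
E
python3 - <<'E'
from h import *
z=np.load("w2.npz"); c={k:z[k] for k in z.files if k!="d"}; d=z["d"]; P=cloud(c,d,True)
hp=P[25:150,238:285].reshape(-1,3); k=(hp[:,2]>104)&(hp[:,2]<114); print("handle",k.sum(),np.median(hp[k],0).round(1),np.percentile(hp[k],[2,98],axis=0).round(1))
for n,(u,v) in {"b1":(350,47),"b2":(351,101)}.items():
    w=P[v-25:v+25,u-35:u+35].reshape(-1,3); k=(w[:,2]>111)&(w[:,2]<118); print("stem",k.sum(),w[k].mean(0).round(1),np.ptp(w[k],axis=0).round(1))
# back plate: points z 60..100 beyond x 615, groove depth by y
w=P[15:165,370:410].reshape(-1,3); print(np.histogram(w[:,2],np.arange(24,100,4)))
k=(w[:,2]>62)&(w[:,2]<72)&(w[:,0]>600)
for y in range(-40,150,10):
    q=w[k&(abs(w[:,1]-y)<5)]; print(y,len(q),q.min(0).round(0) if len(q) else"", end=" | ")
to((584.5,109,140),0.025)
E
```

```text
handle 409 [456.4  37.6 109.5] [[450.5   4.8 104.7]
 [461.   72.  111.9]]
stem 91 [584.  108.7 115.4] [13.6 12.2  6.4]
stem 102 [585.7  37.2 115.6] [14.  12.9  4.8]
(array([  26,  649,  126,  107,  110,  192,  191,  520, 2339,    7,    0,
          0,   72,   39,    0,    0,    0,    0]), array([24, 28, 32, 36, 40, 44, 48, 52, 56, 60, 64, 68, 72, 76, 80, 84, 88,
       92, 96]))
-40 0  | -30 0  | -20 0  | -10 0  | 0 0  | 10 0  | 20 0  | 30 0  | 40 0  | 50 0  | 60 0  | 70 0  | 80 0  | 90 0  | 100 0  | 110 0  | 120 0  | 130 0  | 140 0  | t 3.9 tcp [547.5 -58.5 334.7] yaw 0.024 F [-0.1 -0.5  0.7] g 0.6
cm [  4.1  -16.66  19.47]
roll -0.001
```

Request:
{"op": "arm_command", "data": {"increments": [0.4, 0.82, -3.33, 3.0, 0, 0.4, 0.82, -3.33, 3.0, 0, 0.4, 0.82, -3.33, 3.0, 0, 0.4, 0.82, -3.33, 3.0, 0, 0.4, 0.82, -3.33, 3.0, 0]}}

```text
time: 4.4
ee_pos: [584.8, 109.8, 183.6]
tool_rot: [-3.141, -0.037, -0.001]
force: [1.0, -0.6, 0.0]
gripper_width: 0.599
```

Request:
{"op": "arm_command", "data": {"increments": [0.4, 0, 0, 3.4, 0, 0.4, 0, 0, 3.4, 0, 0.4, 0, 0, 3.2, 0, 0.4, 0, 0, 0, 0, 0.4, 0, 0, 0, 0]}}

```text
time: 4.9
ee_pos: [584.7, 108.3, 84.9]
tool_rot: [3.141, 0.037, -0.001]
force: [0.6, 0.4, 0.2]
gripper_width: 0.599
```

```bash
sed -i 's/o=(567,57.0)/o=(565,56.9)/' h.py
python3 - <<'E'
from h import *
to((584.2,108.8,84),0.025); s,p,R=tool(); print("heater",Hinv(p))
E
```

```text
t 4.9 tcp [584.7 108.3  84.9] yaw 0.023 F [0.6 0.4 0.2] g 0.599
cm [-0.04 -0.05  0.09]
roll -0.002
heater [20.93063991 50.90893551]
```

Request:
{"op": "arm_command", "data": {"increments": [1, 0, 0, 0, 0, 1, 0, 0, 0, 0, 1, 0, 0, 0, 0, 1, 0, 0, 0, 0, 1, 0, 0, 0, 0.03], "grip_force": 15}}

```text
time: 5.4
ee_pos: [584.9, 108.1, 85.1]
tool_rot: [-3.141, 0.012, -0.001]
force: [0.6, 0.1, 0.3]
gripper_width: 0.19
```

Run:
```python
from h import *
z=np.load("w2.npz"); c={k:z[k] for k in z.files if k!="d"}
px=np.array([[655,170],[655,330],[610,250],[612,95],[610,415],[655,487]])/3.636+[200,10]
for zz in(50,57,62): print(zz,[Hinv(q).round(1).tolist() for q in plane(c,px,zz,True)])
d=z["d"];print([d[int(v)-1:int(v)+2,int(u)-1:int(u)+2].round().tolist() for u,v in px[:1]]); P=cloud(c,d,True)
for v in (57,100): print([ (u,P[v,u].round(0).tolist()) for u in range(372,396,2)])
```

```text
50 [[69.2, 49.5], [69.4, -16.9], [50.8, 15.1], [51.9, 80.5], [51.5, -52.2], [70.8, -81.3]]
57 [[67.8, 48.1], [68.0, -17.2], [49.7, 14.3], [50.7, 78.7], [50.4, -52.0], [69.4, -80.6]]
62 [[66.8, 47.2], [67.0, -17.5], [48.9, 13.8], [49.9, 77.4], [49.6, -51.8], [68.4, -80.1]]
[[[410.0, 406.0, 405.0], [413.0, 408.0, 407.0], [416.0, 405.0, 407.0]]]
[(372, [616.0, 102.0, 76.0]), (374, [627.0, 111.0, 30.0]), (376, [630.0, 111.0, 30.0]), (378, [631.0, 109.0, 43.0]), (380, [631.0, 106.0, 58.0]), (382, [634.0, 106.0, 58.0]), (384, [638.0, 107.0, 55.0]), (386, [646.0, 112.0, 30.0]), (388, [649.0, 113.0, 29.0]), (390, [650.0, 111.0, 40.0]), (392, [650.0, 109.0, 52.0]), (394, [652.0, 108.0, 57.0])]
[(372, [618.0, 41.0, 76.0]), (374, [621.0, 41.0, 73.0]), (376, [632.0, 43.0, 30.0]), (378, [634.0, 43.0, 39.0]), (380, [635.0, 43.0, 48.0]), (382, [636.0, 43.0, 56.0]), (384, [639.0, 43.0, 57.0]), (386, [648.0, 44.0, 32.0]), (388, [651.0, 45.0, 31.0]), (390, [652.0, 45.0, 39.0]), (392, [653.0, 44.0, 51.0]), (394, [654.0, 44.0, 57.0])]
```

Request:
{"op": "arm_command", "data": {"increments": [1, 0.15, 0.05, 0, 0, 1, 0.15, 0.05, 0, 0, 1, 0.15, 0.05, 0, 0, 1, 0.15, 0.05, 0, 0, 1, 0.1, 0.05, 0, 0]}}

```text
time: 5.9
ee_pos: [591.3, 105.7, 84.9]
tool_rot: [-3.141, 0.01, 0.002]
force: [-2.1, 0.8, 0.6]
gripper_width: 0.149
```

Request:
{"op": "arm_command", "data": {"increments": [1, 0.05, 0, 0, 0, 1, 0.05, 0, 0, 0, 1, 0.05, 0, 0, 0, 1, 0, 0, 0, 0, 1, 0, 0, 0, 0]}}

```text
time: 6.4
ee_pos: [592.8, 105.5, 84.9]
tool_rot: [3.142, -0.01, -0.002]
force: [-5.1, 0.4, 7.7]
gripper_width: 0.144
```

Request:
{"op": "arm_command", "data": {"increments": [1, 0.05, 0, 0, 0, 1, 0.05, 0, 0, 0, 1, 0, 0, 0, 0, 1, 0, 0, 0, 0, 1, 0, 0, 0, 0]}}

```text
time: 6.9
ee_pos: [593.5, 105.5, 84.9]
tool_rot: [3.141, -0.01, -0.002]
force: [-5.2, -0.4, 7.1]
gripper_width: 0.149
```

Request:
{"op": "arm_command", "data": {"increments": [1, 0.05, 0, 0, 0, 1, 0.05, 0, 0, 0, 1, 0, 0, 0, 0, 1, 0, 0, 0, 0, 1, 0, 0, 0, 0]}}

```text
time: 7.4
ee_pos: [594.7, 105.4, 84.8]
tool_rot: [3.141, -0.01, -0.002]
force: [-5.6, 1.3, 6.6]
gripper_width: 0.147
```

Request:
{"op": "arm_command", "data": {"increments": [1, 0.1, 0, 0, 0, 1, 0.1, 0, 0, 0, 1, 0, 0, 0, 0, 1, 0, 0, 0, 0, 1, 0, 0, 0, 0]}}

```text
time: 7.9
ee_pos: [595.6, 105.3, 84.9]
tool_rot: [3.141, -0.01, -0.005]
force: [-9.6, -0.9, 10.2]
gripper_width: 0.144
```

Request:
{"op": "arm_command", "data": {"increments": [1, 0.1, 0, 0, 0, 1, 0.1, 0, 0, 0, 1, 0, 0, 0, 0, 1, 0, 0, 0, 0, 1, 0, 0, 0, 0]}}

```text
time: 8.4
ee_pos: [596.0, 105.3, 84.9]
tool_rot: [3.141, -0.01, -0.01]
force: [-15.4, 0.4, 16.8]
gripper_width: 0.146
```

Request:
{"op": "arm_command", "data": {"increments": [1, -0.15, 0, 0, 0, 0.6, 0, 0, 0, 0, 0.6, 0, 0, 0, 0, 0.6, 0, 0, 0, 0, 0.6, 0, 0, -2.0, 0]}}

```text
time: 8.9
ee_pos: [596.4, 105.1, 102.5]
tool_rot: [3.141, -0.011, -0.006]
force: [-0.1, -0.1, -0.2]
gripper_width: 0.401
```

Request:
{"op": "arm_command", "data": {"increments": [0.5, 0, 0, -3.5, 0, 0.5, -0.5, 3.4, 0, 0, 0.5, -0.5, 3.4, 0, 0, 0.5, 0, 0, 0, 0, 0.5, 0, 0, 0, 0]}}

```text
time: 9.4
ee_pos: [587.6, 37.1, 139.7]
tool_rot: [-3.141, 0.014, -0.001]
force: [0.5, 0.5, -0.3]
gripper_width: 0.503
```

Run:
```python
from h import *
to((585.8,37.4,86),0.025)
c=vision.calibration("wrist"); im,d=vision.snapshot("wrist"); np.savez("w3.npz",d=d,**c); cv2.imwrite("pics/w3.png",im)
P=cloud(c,d,True)
for t in("block_1",):
    for b in vision.trace("wrist",t):
        m=b["pixels"]&(d>0); w=P[m]; k=abs(w[:,2]-76)<3; s=(w[:,2]>110)&(w[:,2]<120)
        print(round(b["score"],2),np.round(b["bbox"]).tolist(),k.sum(),hexfit(w[k][:,:2]) if k.sum()>50 else "", s.sum(), w[s].mean(0).round(1))
```

```text
t 9.4 tcp [587.6  37.1 139.7] yaw -0.009 F [ 0.5  0.5 -0.3] g 0.503
cm [-0.18 -0.03  5.37]
roll -0.034
0.88 [271.0, 162.0, 93.0, 85.0] 3694 (array([5.85704e+02, 3.76700e+01, 4.90000e-02]), np.float64(0.69)) 346 [585.6  38.6 115.2]
0.79 [277.0, 82.0, 99.0, 86.0] 4357 (array([5.94892e+02, 1.06581e+02, 5.70000e-02]), np.float64(0.23)) 385 [594.7 106.8 115.5]
0.43 [119.0, 57.0, 304.0, 228.0] 82 (array([ 5.94861e+02,  9.76490e+01, -4.87000e-01]), np.float64(43.7)) 343 [455.9  39.7 110.7]
```

Run:
```python
from h import *
z=np.load("w3.npz"); c={k:z[k] for k in z.files if k!="d"}; d=z["d"]; im=cv2.imread("pics/w3.png")
# rectified top view at z=76 and z=58: 2.5px/mm, x up-right
def rect(zz,x0,x1,y0,y1,s):
    X,Y=np.meshgrid(np.arange(x0,x1,1/s),np.arange(y1,y0,-1/s)); pts=np.stack([X.ravel(),Y.ravel(),np.full(X.size,zz)],1)
    p=proj(c,pts,True).astype(np.float32).reshape(*X.shape,2); return cv2.remap(im,p[...,0],p[...,1],cv2.INTER_LINEAR)
a=rect(76,535,675,-10,165,3); b=rect(58,535,675,-10,165,3); cv2.imwrite("pics/r3.png",np.hstack([a[:,:400],b[:,:400]]))
np.save("r58.npy",rect(58,440,680,-60,170,3)); cv2.imwrite("pics/r58.png",np.load("r58.npy"))
P=cloud(c,d,True); rim=P[(abs(P[...,2]-58)<3)&(d>0)]
for lo,hi in((-60,-25),(140,175)):
    e=[]
    for x in np.arange(470,655,5):
        y=rim[(abs(rim[:,0]-x)<2.5)&(rim[:,1]>lo)&(rim[:,1]<hi)][:,1]
        if len(y)>3: e.append((x,y.min() if lo<0 else y.max()))
    if len(e)>5:
        e=np.float32(e); v=cv2.fitLine(e,cv2.DIST_HUBER,0,.01,.01).ravel(); print(len(e),v[1]/v[0],v[3]+(565-v[2])*v[1]/v[0])
e=[]
for y in np.arange(-40,160,5):
    q=rim[(abs(rim[:,1]-y)<2.5)&(rim[:,0]>640)&(rim[:,0]<690)]
    if len(q)>3: e.append((y,q[:,0].max()))
e=np.float32(e); v=cv2.fitLine(e,cv2.DIST_HUBER,0,.01,.01).ravel(); print("back",len(e),-v[1]/v[0],v[3]+(57-v[2])*v[1]/v[0])
```

```text
24 -0.03603971 -42.160923
37 0.02403827 158.96321
back 36 0.025523292 664.87103
```

View pics/r3.png

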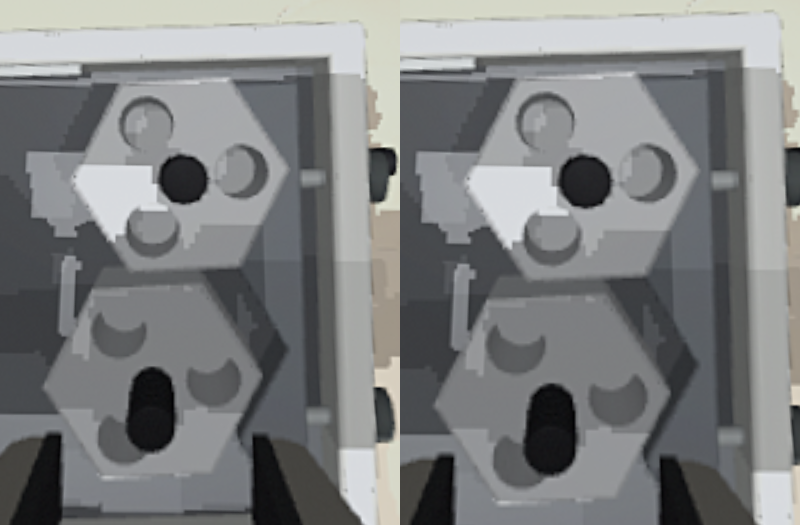

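Request:
{"op": "arm_command", "data": {"increments": [0.5, -0.19, -0.05, 1.8, 0, 0.5, 0, 0, 1.8, 0, 0.5, 0, 0, 1.8, 0, 0.5, 0, 0, 0, 0, 1, 0, 0, 0, 0]}}

```text
time: 10.0
ee_pos: [585.4, 38.8, 85.6]
tool_rot: [-3.142, 0.01, 0.001]
force: [1.0, 0.1, -0.5]
gripper_width: 0.435
```

Request:
{"op": "arm_command", "data": {"increments": [1, 0, 0, 0, 0, 1, 0, 0, 0, 0, 1, 0, 0, 0, 0, 1, 0, 0, 0, 0, 1, 0, 0, 0, 0.02]}}

```text
time: 10.5
ee_pos: [585.9, 38.1, 86.2]
tool_rot: [-3.141, 0.044, -0.002]
force: [0.5, 1.3, 4.3]
gripper_width: 0.143
```

Request:
{"op": "arm_command", "data": {"increments": [1, 0.18, -0.07, 0, 0, 1, 0.18, -0.07, 0, 0, 1, 0.18, -0.07, 0, 0, 1, 0.18, -0.07, 0, 0, 1, 0.18, -0.07, 0, 0]}}

```text
time: 11.0
ee_pos: [592.5, 40.6, 86.4]
tool_rot: [3.14, -0.043, -0.006]
force: [-8.9, -3.9, 16.4]
gripper_width: 0.151
```

Request:
{"op": "arm_command", "data": {"increments": [1, 0.1, 0, 0, 0, 1, 0.05, 0, 0, 0, 1, 0, 0, 0, 0, 1, 0, 0, 0, 0, 1, 0, 0, 0, 0]}}

```text
time: 11.5
ee_pos: [593.7, 40.9, 86.4]
tool_rot: [3.141, -0.044, -0.007]
force: [-10.1, -2.4, 16.7]
gripper_width: 0.146
```

Request:
{"op": "arm_command", "data": {"increments": [1, 0.1, 0, -0.05, 0, 1, 0.1, 0, 0, 0, 1, 0, 0, 0, 0, 1, 0, 0, 0, 0, 1, 0, 0, 0, 0]}}

```text
time: 12.0
ee_pos: [596.3, 41.1, 86.4]
tool_rot: [3.141, -0.044, -0.005]
force: [-8.0, -0.2, 10.8]
gripper_width: 0.15
```

Request:
{"op": "arm_command", "data": {"increments": [1, 0.1, 0, 0, 0, 1, 0, 0, 0, 0, 1, 0, 0, 0, 0, 1, 0, 0, 0, 0, 1, 0, 0, 0, 0]}}

```text
time: 12.5
ee_pos: [597.0, 41.2, 86.3]
tool_rot: [3.141, -0.044, -0.006]
force: [-9.5, 0.5, 12.0]
gripper_width: 0.144
```

Request:
{"op": "arm_command", "data": {"increments": [1, 0.1, 0, 0, 0, 1, 0, 0, 0, 0, 1, 0, 0, 0, 0, 1, 0, 0, 0, 0, 1, 0, 0, 0, 0]}}

```text
time: 13.0
ee_pos: [597.0, 41.2, 86.3]
tool_rot: [3.141, -0.044, -0.009]
force: [-12.8, -0.1, 15.2]
gripper_width: 0.144
```

Request:
{"op": "arm_command", "data": {"increments": [1, 0.1, 0, 0, 0, 1, 0, 0, 0, 0, 1, 0, 0, 0, 0, 1, 0, 0, 0, 0, 1, 0, 0, 0, 0]}}

```text
time: 13.5
ee_pos: [597.1, 41.2, 86.3]
tool_rot: [3.141, -0.044, -0.012]
force: [-15.6, 0.7, 17.7]
gripper_width: 0.148
```

Request:
{"op": "arm_command", "data": {"increments": [1, -0.2, 0, 0, 0, 0.5, 0, 0, 0, 0, 0.5, 0, 0, 0, 0, 0.5, 0, 0, 0, 0, 0.5, 0, 0, -3.0, 0]}}

```text
time: 14.0
ee_pos: [596.5, 41.0, 112.9]
tool_rot: [3.141, -0.043, -0.01]
force: [-0.7, -0.7, 1.4]
gripper_width: 0.472
```

Request:
{"op": "arm_command", "data": {"increments": [0.5, 0, 0, -4.0, 0, 0.5, -1.5, -4.2, 0, 0, 0.5, -1.5, -4.2, 0, 0, 0.5, -1.5, -4.2, 0, 0, 0.5, -1.5, -4.2, 0, 0]}}

```text
time: 14.5
ee_pos: [543.1, 212.3, 156.2]
tool_rot: [-3.141, 0.044, -0.001]
force: [0.2, -0.1, -0.5]
gripper_width: 0.499
```

Request:
{"op": "arm_command", "data": {"increments": [0.5, -1.5, -4.2, 0, 0, 0.5, -1.5, -4.2, 0, 0, 0.5, -1.5, -3.9, 0, 0, 0.5, 0, 0, 0, 0, 0.5, 0, 0, 0, 0]}}

```text
time: 15.0
ee_pos: [501.5, 335.5, 155.8]
tool_rot: [3.141, -0.039, -0.0]
force: [0.1, -0.1, -0.7]
gripper_width: 0.497
```

```bash
cat >> h.py <<'E'
def look(zt,n):
    c=vision.calibration("wrist"); im,d=vision.snapshot("wrist"); np.savez(n+".npz",d=d,**c); cv2.imwrite(f"pics/{n}.png",im)
    P=cloud(c,d,True)
    for b in vision.trace("wrist","block_1"):
        m=b["pixels"]&(d>0); w=P[m]; k=abs(w[:,2]-zt)<3; s=(w[:,2]>zt+35)&(w[:,2]<zt+44)
        print(round(b["score"],2),np.round(b["bbox"]).tolist(),k.sum(),hexfit(w[k][:,:2]) if k.sum()>100 else "", s.sum(), w[s].mean(0).round(1) if s.sum() else "")
E
python3 - <<'E'
from h import *
to((484,329.7,56),0.025); look(46,"w4")
E
```

```text
t 15.0 tcp [501.5 335.5 155.8] yaw -0.025 F [ 0.1 -0.1 -0.7] g 0.497
cm [-1.74  0.62  9.98]
roll -0.05
0.75 [366.0, 352.0, 22.0, 18.0] 57  0 
0.61 [265.0, 165.0, 72.0, 67.0] 2676 (array([4.83624e+02, 3.29836e+02, 7.10000e-02]), np.float64(0.26)) 222 [483.9 331.1  85.4]
0.59 [52.0, 130.0, 70.0, 60.0] 1199 (array([ 2.24945e+02,  3.84004e+02, -1.04000e-01]), np.float64(0.36)) 104 [226.  383.7  84.9]
```

Request:
{"op": "arm_command", "data": {"increments": [0.5, -0.6, 0.2, 2, 0, 0.5, -0.6, 0.2, 3, 0, 0.5, -0.55, 0.2, 3, 0, 0.5, 0, 0, 2, 0, 0.5, 0, 0, 0.1, 0]}}

```text
time: 15.6
ee_pos: [483.1, 326.8, 52.7]
tool_rot: [3.138, -0.045, -0.006]
force: [-0.5, -0.8, 0.1]
gripper_width: 0.503
```

Request:
{"op": "arm_command", "data": {"increments": [1, 0, 0, 0, 0, 1, 0, 0, 0, 0, 1, 0, 0, 0, 0, 1, 0, 0, 0, 0, 1, 0, 0, 0, 0], "grip_force": 25}}

```text
time: 16.1
ee_pos: [484.4, 329.7, 55.8]
tool_rot: [-3.141, 0.042, -0.001]
force: [-1.7, -0.2, 4.1]
gripper_width: 0.145
```

Request:
{"op": "arm_command", "data": {"increments": [1, 0, 0, -1, 0, 1, 0, 0, -2, 0, 1, 0, 0, -3, 0, 1, 0, 0, -3, 0.04, 1, 0, 0, 0, 0]}}

```text
time: 16.6
ee_pos: [486.3, 330.9, 149.2]
tool_rot: [-3.136, 0.106, -0.009]
force: [1.2, -0.3, -3.6]
gripper_width: 0.143
```

Run:
```python
from h import *
to((536,71.8,150),0.025); look(46+88,"w5")
```

```text
t 16.6 tcp [486.3 330.9 149.2] yaw -0.068 F [ 1.2 -0.3 -3.6] g 0.143
cm [ 6.71 25.51 -0.15]
roll -0.093
0.85 [262.0, 175.0, 115.0, 106.0] 337 (array([4.86364e+02, 3.31777e+02, 3.40000e-02]), np.float64(0.92)) 231 [486.1 336.2 174. ]
0.69 [54.0, 137.0, 73.0, 61.0] 0  0 
0.54 [294.0, 332.0, 181.0, 38.0] 0  0
```

Request:
{"op": "arm_command", "data": {"increments": [1, 1.1, 4.25, 0, 0, 1, 1.1, 4.25, 0, 0, 1, 1.1, 4.25, 0, 0, 1, 1.1, 4.25, 0, 0, 1, 1.1, 4.25, 0, 0]}}

```text
time: 17.2
ee_pos: [523.4, 111.8, 143.1]
tool_rot: [3.139, -0.103, -0.005]
force: [-0.4, -0.0, -3.7]
gripper_width: 0.149
```

Request:
{"op": "arm_command", "data": {"increments": [1, 1.1, 4.25, 0, 0, 1, 0, 0, 0, 0, 1, 0, 0, 0, 0, 1, 0, 0, 0, 0, 1, 0, 0, 0, 0]}}

```text
time: 17.7
ee_pos: [532.3, 71.6, 144.4]
tool_rot: [3.14, -0.103, -0.002]
force: [0.0, 0.7, -4.0]
gripper_width: 0.145
```

Run:
```python
from h import *
to((536,71.8,86),0.025); look(46+94,"w6")
z=np.load("w6.npz"); c={k:z[k] for k in z.files if k!="d"}; P=cloud(c,z["d"],True); 
for n,(X,Y) in {"b1":(595,106),"b2":(596.8,41.5)}.items():
    k=(np.hypot(P[...,0]-X,P[...,1]-Y)<42)&(abs(P[...,2]-76)<3); s=(np.hypot(P[...,0]-X,P[...,1]-Y)<20)&(abs(P[...,2]-114)<4); print(n,k.sum(),hexfit(P[k][:,:2]),s.sum(),P[s].mean(0).round(1))
```

```text
t 17.7 tcp [532.3  71.6 144.4] yaw -0.065 F [ 0.   0.7 -4. ] g 0.145
cm [ 0.37 -0.04  5.84]
roll -0.09
0.81 [262.0, 175.0, 112.0, 109.0] 38  38 [532.5  72.3 175.2]
0.77 [346.0, 123.0, 92.0, 82.0] 0  0 
0.77 [362.0, 195.0, 76.0, 77.0] 0  0 
0.45 [44.0, 0.0, 29.0, 4.0] 0  0 
b1 4038 (array([ 5.93624e+02,  1.00851e+02, -2.70000e-02]), np.float64(3.38)) 346 [594.  107.3 115.3]
b2 2691 (array([5.96625e+02, 4.70780e+01, 1.70000e-02]), np.float64(2.78)) 289 [595.5  42.  115. ]
```

View pics/w6.png

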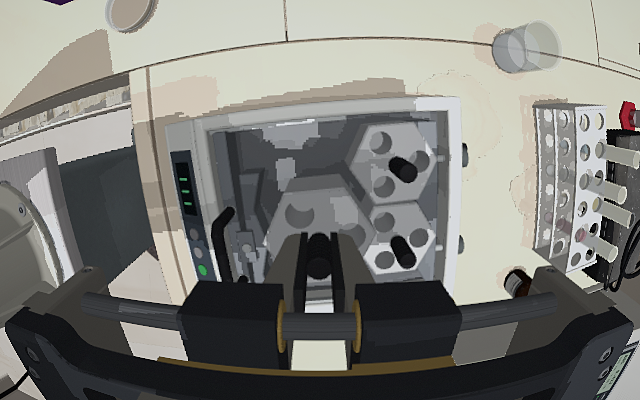

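Request:
{"op": "arm_command", "data": {"increments": [1, 0.37, 0, 1.5, 0, 1, 0, 0, 2, 0, 1, 0, 0, 1.5, 0, 1, 0, 0, 0.4, 0, 1, 0, 0, 0.1, 0]}}

```text
time: 18.3
ee_pos: [536.2, 70.5, 89.1]
tool_rot: [3.14, -0.104, -0.002]
force: [-0.9, 0.0, -4.8]
gripper_width: 0.144
```

Request:
{"op": "arm_command", "data": {"increments": [1, 0, 0, 0.1, 0, 1, 0, 0, 0.1, 0, 1, 0, 0, 0.05, 0, 1, 0, 0, 0, 0, 1, 0, 0, 0, 0]}}

```text
time: 18.8
ee_pos: [536.8, 70.3, 87.9]
tool_rot: [-3.14, 0.105, -0.001]
force: [0.3, 0.6, -3.9]
gripper_width: 0.145
```

Request:
{"op": "arm_command", "data": {"increments": [1, 0, -0.1, 0.1, 0, 1, 0, 0, 0.1, 0, 1, 0, 0, 0, 0, 1, 0, 0, 0, 0, 1, 0, 0, 0, 0]}}

```text
time: 19.3
ee_pos: [537.1, 71.2, 86.2]
tool_rot: [3.14, -0.105, 0.001]
force: [-2.0, -3.5, 5.0]
gripper_width: 0.144
```

Request:
{"op": "arm_command", "data": {"increments": [1, 0, 0, 0.1, 0, 1, 0, 0, 0, 0, 1, 0, 0, 0, 0, 1, 0, 0, 0, 0, 1, 0, 0, 0, 0]}}

```text
time: 19.8
ee_pos: [537.1, 71.0, 86.0]
tool_rot: [3.139, -0.105, 0.001]
force: [-5.6, -4.4, 16.1]
gripper_width: 0.145
```

Request:
{"op": "arm_command", "data": {"increments": [1, 0.1, -0.02, -0.08, 0, 1, 0.1, -0.01, 0, 0, 1, 0.1, -0.01, 0, 0, 1, 0, 0, 0, 0, 1, 0, 0, 0, 0]}}

```text
time: 20.3
ee_pos: [538.2, 71.2, 86.2]
tool_rot: [3.139, -0.105, -0.004]
force: [-9.8, -3.1, 17.2]
gripper_width: 0.143
```

Request:
{"op": "arm_command", "data": {"increments": [1, 0.1, 0, 0, 0, 1, 0, 0, 0, 0, 1, 0, 0, 0, 0, 1, 0, 0, 0, 0, 1, 0, 0, 0, 0]}}

```text
time: 20.8
ee_pos: [538.9, 71.2, 86.2]
tool_rot: [3.139, -0.105, -0.005]
force: [-10.1, -2.5, 17.7]
gripper_width: 0.145
```

Request:
{"op": "arm_command", "data": {"increments": [1, 0.1, 0, 0, 0, 1, 0, 0, 0, 0, 1, 0, 0, 0, 0, 1, 0, 0, 0, 0, 1, 0, 0, 0, 0]}}

```text
time: 21.3
ee_pos: [539.8, 71.2, 86.2]
tool_rot: [3.139, -0.105, -0.006]
force: [-10.5, -2.6, 18.2]
gripper_width: 0.142
```

Request:
{"op": "arm_command", "data": {"increments": [1, 0.1, 0, -0.05, 0, 1, 0, 0, 0, 0, 1, 0, 0, 0, 0, 1, 0, 0, 0, 0, 1, 0, 0, 0, 0]}}

```text
time: 21.8
ee_pos: [540.8, 71.5, 86.2]
tool_rot: [-3.14, 0.106, 0.006]
force: [-8.8, -0.4, 11.4]
gripper_width: 0.146
```

Request:
{"op": "arm_command", "data": {"increments": [1, 0.1, 0, 0, 0, 1, 0, 0, 0, 0, 1, 0, 0, 0, 0, 1, 0, 0, 0, 0, 1, 0, 0, 0, 0]}}

```text
time: 22.3
ee_pos: [540.8, 71.5, 86.2]
tool_rot: [-3.14, 0.106, 0.009]
force: [-12.0, 1.1, 15.5]
gripper_width: 0.144
```

Request:
{"op": "arm_command", "data": {"increments": [1, -0.15, 0, 0, 0, 0.5, 0, 0, 0, 0, 0.5, 0, 0, 0, 0, 0.5, 0, 0, 0, 0, 0.5, 0, 0, -3.0, 0]}}

```text
time: 22.8
ee_pos: [540.0, 71.1, 113.2]
tool_rot: [3.139, -0.105, -0.009]
force: [0.1, 0.1, 0.4]
gripper_width: 0.468
```

Request:
{"op": "arm_command", "data": {"increments": [0.5, 0, 0, -4.0, 0, 0.5, -1.2, 4.2, 0, 0, 0.5, -1.2, 4.2, 0, 0, 0.5, -1.2, 4.2, 0, 0, 0.5, -1.2, 4.2, 0, 0]}}

```text
time: 23.3
ee_pos: [482.7, -94.4, 156.1]
tool_rot: [3.14, -0.104, 0.002]
force: [0.3, -0.5, -0.5]
gripper_width: 0.498
```

Request:
{"op": "arm_command", "data": {"increments": [0.5, -1.2, 4.2, 0, 0, 0.5, -1.2, 4.2, 0, 0, 0.5, -1.2, 4.2, 0, 0, 0.5, -1.2, 4.2, 0, 0, 0.5, 0, 0, 0, 0]}}

```text
time: 23.8
ee_pos: [422.9, -261.6, 156.1]
tool_rot: [3.138, -0.111, 0.001]
force: [-0.1, 1.1, 0.2]
gripper_width: 0.5
```

Run:
```python
from h import *
to((423,-258.3,55),0.025); look(46,"w7")
```

```text
t 23.8 tcp [ 422.9 -261.6  156.1] yaw -0.071 F [-0.1  1.1  0.2] g 0.5
cm [-0.02 -0.35 10.11]
roll -0.096
```

Run:
```python
from h import *
z=np.load("w7.npz"); c={k:z[k] for k in z.files if k!="d"}; P=cloud(c,z["d"],True); d=z["d"]
k=(np.hypot(P[...,0]-423,P[...,1]+258)<55)&(abs(P[...,2]-46)<3)&(d>0); s=(np.hypot(P[...,0]-423,P[...,1]+258)<25)&(abs(P[...,2]-84)<4)
m=cv2.morphologyEx(k.astype(np.uint8),cv2.MORPH_OPEN,np.ones((3,3)))>0
print(k.sum(),m.sum(),hexfit(P[m][:,:2]) if m.sum()>50 else"",s.sum(),P[s].mean(0))
```

```text
2714 2694 (array([ 4.23714e+02, -2.59073e+02,  1.37000e-01]), np.float64(0.31)) 230 [ 423.67154533 -257.92692713   85.23540817]
```

Request:
{"op": "arm_command", "data": {"increments": [0.5, 0.06, -0.28, 3, 0, 0.5, 0, 0, 3, -0.14, 0.5, 0, 0, 3, 0, 0.5, 0, 0, 1.1, 0, 0.5, 0, 0, 0, 0]}}

```text
time: 24.4
ee_pos: [424.2, -253.2, 53.7]
tool_rot: [-3.138, -0.116, 0.004]
force: [1.3, 0.4, 0.6]
gripper_width: 0.498
```

Request:
{"op": "arm_command", "data": {"increments": [0.5, 0, 0, 0, 0, 1, 0, 0, 0, 0, 1, 0, 0, 0, 0, 1, 0, 0, 0, 0, 1, 0, 0, 0, 0]}}

```text
time: 24.9
ee_pos: [424.9, -254.9, 55.4]
tool_rot: [3.139, 0.114, 0.001]
force: [-2.6, 0.5, 2.4]
gripper_width: 0.174
```

Request:
{"op": "arm_command", "data": {"increments": [1, 0, 0, -1, 0, 1, 0, 0, -2, 0, 1, 0, 0, -3, 0, 1, 0, 0, -3, 0.11, 1, 0, 0, 0, 0]}}

```text
time: 25.4
ee_pos: [426.7, -256.0, 148.7]
tool_rot: [3.138, -0.062, 0.009]
force: [0.4, -0.3, -3.9]
gripper_width: 0.143
```

Run:
```python
from h import *
to((537.5,6.5,150),0.025); s,p,R=tool()
c=vision.calibration("wrist"); im,d=vision.snapshot("wrist"); P=cloud(c,d,True)
k=(np.hypot(P[...,0]-p[0],P[...,1]-p[1])<50)&(abs(P[...,2]-(p[2]-10))<4)&(d>0)
print(k.sum(),hexfit(P[k][:,:2]),np.histogram(P[(np.hypot(P[...,0]-p[0],P[...,1]-p[1])<40)][:,2],np.arange(60,190,6)))
```

```text
t 25.4 tcp [ 426.7 -256.   148.7] yaw -0.04 F [ 0.4 -0.3 -3.9] g 0.143
cm [ 10.03 -26.66  -0.15]
roll -0.065
3341 (array([ 4.26508e+02, -2.60125e+02,  1.90000e-02]), np.float64(0.21)) (array([   0,    0,    0,    0,    0,   88,  188,  266,  233,  262,  289,
        313, 2259, 1225,  102,  287,  265,  344,  393,  796,  351]), array([ 60,  66,  72,  78,  84,  90,  96, 102, 108, 114, 120, 126, 132,
       138, 144, 150, 156, 162, 168, 174, 180, 186]))
```

Request:
{"op": "arm_command", "data": {"increments": [1, 1.42, -3.87, 0, 0, 1, 1.42, -3.87, 0, 0, 1, 1.42, -3.87, 0, 0, 1, 1.42, -3.87, 0, 0, 1, 1.42, -3.87, 0, 0]}}

```text
time: 25.95
ee_pos: [502.0, -62.3, 143.4]
tool_rot: [-3.141, 0.055, 0.004]
force: [0.4, -0.9, -4.0]
gripper_width: 0.145
```

Request:
{"op": "arm_command", "data": {"increments": [1, 1.42, -3.87, 0, 0, 1, 1.42, -3.87, 0, 0, 1, 0, 0, 0, 0, 1, 0, 0, 0, 0, 1, 0, 0, 0, 0]}}

```text
time: 26.45
ee_pos: [532.8, 11.6, 143.8]
tool_rot: [3.141, -0.057, -0.004]
force: [0.0, -0.6, -2.3]
gripper_width: 0.145
```

```bash
cat >> h.py <<'E'
def local(z0,cands,n,tol=3):
    c=vision.calibration("wrist"); im,d=vision.snapshot("wrist"); np.savez(n+".npz",d=d,**c); cv2.imwrite(f"pics/{n}.png",im); P=cloud(c,d,True)
    for q,(X,Y) in cands.items():
        r=np.hypot(P[...,0]-X,P[...,1]-Y); s=(r<18)&(abs(P[...,2]-z0-39)<5)&(d>0)
        k=(r<36)&(abs(P[...,2]-z0)<tol)&(d>0)
        print(q,k.sum(),s.sum(),P[s].mean(0).round(1),cv2.minEnclosingCircle(P[s][:,:2].astype(np.float32)) if s.sum() else"")
E
python3 - <<'E'
from h import *
to((536.5,11,86),0.025); s,p,R=tool()
local(76,{"b1":(595,106),"b2":(596.8,41.5),"b3":(540.8,71.5)},"w8")
z=np.load("w8.npz"); c={k:z[k] for k in z.files if k!="d"}; P=cloud(c,z["d"],True)
k=(np.hypot(P[...,0]-p[0],P[...,1]-p[1])<50)&(abs(P[...,2]-(p[2]-10))<4)&(z["d"]>0)
print(k.sum(),hexfit(P[k][:,:2]))
E
```

```text
t 26.45 tcp [532.8  11.6 143.8] yaw -0.036 F [ 0.  -0.6 -2.3] g 0.145
cm [0.38 0.05 5.78]
roll -0.061
b1 4075 363 [593.8 106.4 115.3] ((594.26123046875, 106.61073303222656), 7.163543701171875)
b2 3726 337 [595.3  41.3 115.2] ((595.4681396484375, 40.99655532836914), 7.254939079284668)
b3 4450 360 [540.1  71.8 115.5] ((540.1830444335938, 71.47681427001953), 7.207609176635742)
3347 (array([5.32378e+02, 7.55600e+00, 3.40000e-02]), np.float64(0.23))
```

View pics/w8.png

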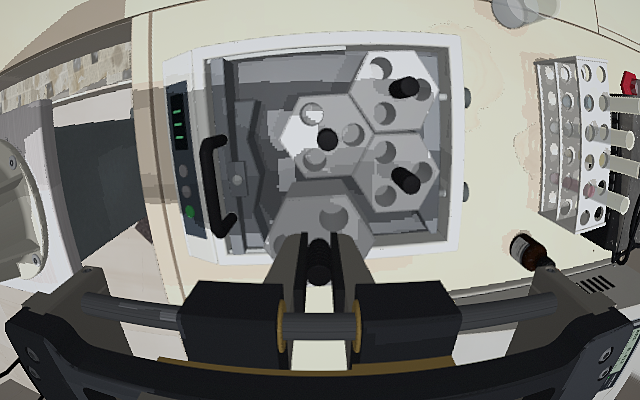

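Request:
{"op": "arm_command", "data": {"increments": [1, 0.38, 0.3, 1.5, 0, 1, 0, 0, 2, 0, 1, 0, 0, 1.5, 0, 1, 0, 0, 0.4, 0, 1, 0, 0, 0.1, 0]}}

```text
time: 27.0
ee_pos: [537.1, 8.4, 88.9]
tool_rot: [3.141, -0.06, -0.003]
force: [1.1, 0.1, -3.3]
gripper_width: 0.142
```

Request:
{"op": "arm_command", "data": {"increments": [1, 0, 0, 0.15, 0, 1, 0, 0, 0.1, 0, 1, 0, 0, 0, 0, 1, 0, 0, 0, 0, 1, 0, 0, 0, 0]}}

```text
time: 27.5
ee_pos: [537.9, 9.3, 87.7]
tool_rot: [-3.141, 0.058, -0.001]
force: [-0.2, 0.2, -3.4]
gripper_width: 0.14
```

Request:
{"op": "arm_command", "data": {"increments": [1, 0, 0, 0.1, 0, 1, 0, 0, 0, 0, 1, 0, 0, 0, 0, 1, 0, 0, 0, 0, 1, 0, 0, 0, 0]}}

```text
time: 28.0
ee_pos: [538.1, 9.4, 86.8]
tool_rot: [-3.141, 0.058, -0.001]
force: [-1.1, 3.0, 6.1]
gripper_width: 0.148
```

Request:
{"op": "arm_command", "data": {"increments": [1, 0.1, -0.1, -0.03, 0, 1, 0.1, 0, 0, 0, 1, 0.05, 0, 0, 0, 1, 0, 0, 0, 0, 1, 0, 0, 0, 0]}}

```text
time: 28.5
ee_pos: [538.8, 9.8, 86.9]
tool_rot: [3.141, -0.058, -0.004]
force: [-6.3, -1.2, 9.7]
gripper_width: 0.145
```

Request:
{"op": "arm_command", "data": {"increments": [1, 0.1, 0, 0, 0, 1, 0, 0, 0, 0, 1, 0, 0, 0, 0, 1, 0, 0, 0, 0, 1, 0, 0, 0, 0]}}

```text
time: 29.0
ee_pos: [539.7, 9.9, 86.9]
tool_rot: [3.141, -0.058, -0.005]
force: [-7.3, 0.7, 11.7]
gripper_width: 0.144
```

Request:
{"op": "arm_command", "data": {"increments": [1, 0.1, 0, 0, 0, 1, 0, 0, 0, 0, 1, 0, 0, 0, 0, 1, 0, 0, 0, 0, 1, 0, 0, 0, 0]}}

```text
time: 29.5
ee_pos: [540.7, 9.9, 86.9]
tool_rot: [3.141, -0.058, -0.005]
force: [-6.9, -0.2, 11.5]
gripper_width: 0.142
```

Request:
{"op": "arm_command", "data": {"increments": [1, 0.1, -0.05, 0, 0, 1, 0, 0, 0, 0, 1, 0, 0, 0, 0, 1, 0, 0, 0, 0, 1, 0, 0, 0, 0]}}

```text
time: 30.0
ee_pos: [541.9, 10.3, 86.9]
tool_rot: [3.141, -0.058, -0.004]
force: [-6.6, 0.3, 11.5]
gripper_width: 0.144
```

Request:
{"op": "arm_command", "data": {"increments": [1, 0.1, 0, 0, 0, 1, 0, 0, 0, 0, 1, 0, 0, 0, 0, 1, 0, 0, 0, 0, 1, 0, 0, 0, 0]}}

```text
time: 30.5
ee_pos: [542.8, 10.3, 86.9]
tool_rot: [3.141, -0.058, -0.005]
force: [-6.8, 0.1, 10.7]
gripper_width: 0.148
```

Request:
{"op": "arm_command", "data": {"increments": [1, 0.1, 0, 0, 0, 1, 0, 0, 0, 0, 1, 0, 0, 0, 0, 1, 0, 0, 0, 0, 1, 0, 0, 0, 0]}}

```text
time: 31.0
ee_pos: [543.1, 10.2, 86.9]
tool_rot: [3.141, -0.058, -0.007]
force: [-10.3, -0.2, 14.8]
gripper_width: 0.144
```

Request:
{"op": "arm_command", "data": {"increments": [1, 0.1, 0, 0, 0, 1, 0, 0, 0, 0, 1, 0, 0, 0, 0, 1, 0, 0, 0, 0, 1, 0, 0, 0, 0]}}

```text
time: 31.5
ee_pos: [543.2, 10.2, 86.9]
tool_rot: [3.141, -0.058, -0.009]
force: [-13.4, -0.2, 17.1]
gripper_width: 0.147
```

Request:
{"op": "arm_command", "data": {"increments": [1, -0.2, 0, 0, 0, 1, -0.05, -0.1, -0.03, 0, 1, -0.05, -0.1, 0, 0, 1, 0, 0, 0, 0, 1, 0, 0, 0, 0]}}

```text
time: 32.0
ee_pos: [542.8, 11.5, 87.0]
tool_rot: [3.14, -0.057, -0.002]
force: [-4.1, -5.5, 5.0]
gripper_width: 0.143
```

Request:
{"op": "arm_command", "data": {"increments": [1, 0, -0.1, 0, 0, 1, 0, 0, 0, 0, 1, 0, 0, 0, 0, 1, 0, 0, 0, 0, 1, 0, 0, 0, 0]}}

```text
time: 32.5
ee_pos: [543.0, 12.2, 87.0]
tool_rot: [3.139, -0.057, -0.001]
force: [-3.9, -7.2, 6.3]
gripper_width: 0.144
```

Request:
{"op": "arm_command", "data": {"increments": [1, 0, -0.1, 0, 0, 1, 0, 0, 0, 0, 1, 0, 0, 0, 0, 1, 0.1, 0, 0, 0, 1, 0, 0, 0, 0]}}

```text
time: 33.0
ee_pos: [543.3, 13.1, 87.0]
tool_rot: [3.139, -0.057, -0.004]
force: [-6.6, -7.8, 7.7]
gripper_width: 0.149
```

Run:
```python
from h import *
to((543,12,86),0.025)
local(76,{"b1":(595,106),"b2":(596.8,41.5),"b3":(540.8,71.5)},"w9")
z=np.load("w9.npz"); c={k:z[k] for k in z.files if k!="d"}; P=cloud(c,z["d"],True)
k=(np.hypot(P[...,0]-542,P[...,1]-6)<33)&(abs(P[...,2]-76)<3)&(z["d"]>0)&(P[...,1]<40)
k=(P[...,0]>495)&(P[...,0]<590)&(P[...,1]<50)&(abs(P[...,2]-76)<3)
print(k.sum(),P[k].min(0),P[k].max(0))
im=cv2.imread("pics/w9.png"); X,Y=np.meshgrid(np.arange(490,650,1/4),np.arange(160,10,-1/4)); p=proj(c,np.stack([X.ravel(),Y.ravel(),np.full(X.size,76)],1),True).astype(np.float32).reshape(*X.shape,2)
cv2.imwrite("pics/r9.png",cv2.remap(im,p[...,0],p[...,1],cv2.INTER_LINEAR))
```

```text
t 33.0 tcp [543.3  13.1  87. ] yaw -0.036 F [-6.6 -7.8  7.7] g 0.149
cm [-0.02  0.11  0.1 ]
roll -0.061
b1 7044 681 [593.8 106.5 115.3] ((594.4432373046875, 106.7204360961914), 7.263763904571533)
b2 6148 610 [596.   43.3 115.1] ((597.00048828125, 42.633602142333984), 7.312201023101807)
b3 7847 707 [540.5  73.  115.5] ((540.387451171875, 72.68929290771484), 7.108726978302002)
5867 [506.49859801 -24.16776849  73.00573277] [589.98053186  49.99391239  78.6006434 ]
```

View pics/r9.png

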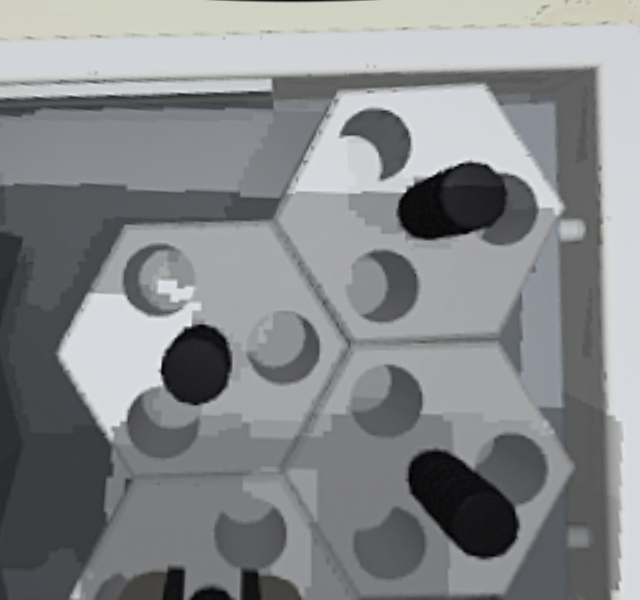

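Request:
{"op": "arm_command", "data": {"increments": [1, -0.1, 0.15, 0, 0, 0.5, 0, 0, 0, 0, 0.5, 0, 0, 0, 0, 0.5, 0, 0, 0, 0, 0.5, 0, 0, -2.5, 0]}}

```text
time: 33.55
ee_pos: [541.4, 13.1, 109.7]
tool_rot: [3.141, -0.058, -0.008]
force: [-0.1, -0.7, 0.5]
gripper_width: 0.472
```

Request:
{"op": "arm_command", "data": {"increments": [0.5, 0, 0, -3.0, 0, 1, -4.1, -0.7, 0, 0, 1, -4.1, -0.7, 0, 0, 1, -4.1, -0.7, 0, 0, 1, 0, 0, 0, -0.06]}}

```text
time: 34.05
ee_pos: [415.7, 39.0, 141.3]
tool_rot: [3.141, 0.038, -0.007]
force: [0.7, 0.2, 0.4]
gripper_width: 0.177
```

Run:
```python
from h import *
to((418,38,94),0.025)
local(76,{"b1":(595,106),"b2":(596.8,41.5),"b3":(540.8,71.5),"b4":(543,7)},"w10",)
z=np.load("w10.npz"); c={k:z[k] for k in z.files if k!="d"}; P=cloud(c,z["d"],True); d=z["d"]
k=(P[...,0]>445)&(P[...,0]<475)&(P[...,1]>0)&(P[...,1]<80)&(P[...,2]>104)&(P[...,2]<114); print(k.sum(),np.percentile(P[k],[2,50,98],axis=0).round(1))
```

```text
t 34.05 tcp [415.7  39.  141.3] yaw 0.024 F [0.7 0.2 0.4] g 0.177
cm [0.25 0.1  4.72]
roll -0.001
b1 2557 234 [592.6 106.8 114.7] ((594.6266479492188, 106.96000671386719), 7.804653644561768)
b2 2190 211 [595.   43.2 114.7] ((596.7388916015625, 42.78511428833008), 7.811647891998291)
b3 3257 291 [538.6  73.  115. ] ((539.6742553710938, 72.48558807373047), 7.214184284210205)
b4 2524 235 [541.   10.  114.9] ((542.0722045898438, 8.650245666503906), 7.315825462341309)
1226 [[450.    9.7 104.9]
 [454.4  44.2 109.9]
 [459.6  73.5 111.7]]
```

View pics/w10.png

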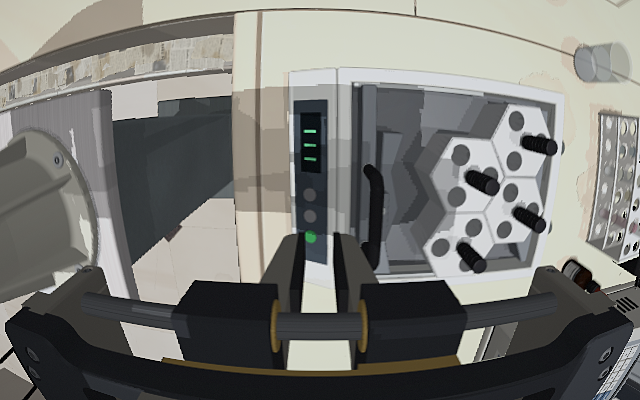

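Request:
{"op": "arm_command", "data": {"increments": [1, 0, 0, 2.4, 0, 1, 0, 0, 2.3, 0, 1, 0, 0, 0, 0, 1, 0.7, 0, 0, 0, 1, 0.7, 0, 0, 0]}}

```text
time: 34.6
ee_pos: [436.9, 38.9, 95.9]
tool_rot: [-3.141, -0.036, -0.003]
force: [-0.3, 0.3, -0.1]
gripper_width: 0.003
```

Request:
{"op": "arm_command", "data": {"increments": [1, 0.4, 0, 0, 0, 1, 0.4, 0, 0, 0, 1, 0.3, 0, 0, 0, 1, 0.3, 0, 0, 0, 1, 0, 0, 0, 0]}}

```text
time: 35.1
ee_pos: [448.7, 39.1, 95.6]
tool_rot: [-3.141, -0.036, 0.003]
force: [-6.4, 0.4, 4.2]
gripper_width: 0.007
```

Request:
{"op": "arm_command", "data": {"increments": [1, 0.2, 0, 0, 0, 1, 0.2, 0, 0, 0, 1, 0.2, 0, 0, 0, 1, 0.2, 0, 0, 0, 1, 0, 0, 0, 0]}}

```text
time: 35.6
ee_pos: [456.4, 39.3, 95.6]
tool_rot: [-3.141, -0.036, 0.004]
force: [-6.2, 1.3, 5.4]
gripper_width: 0.002
```

Run:
```python
from h import *
to((460,39,94),0.025)
c=vision.calibration("wrist"); im,d=vision.snapshot("wrist");P=cloud(c,d,True)
k=(P[...,0]>445)&(P[...,0]<500)&(P[...,1]>48)&(P[...,1]<80)&(P[...,2]>102)&(P[...,2]<114); print(k.sum(),np.percentile(P[k],[2,50,98],axis=0).round(1))
k=(P[...,0]>465)&(P[...,0]<520)&(P[...,1]>60)&(P[...,1]<110)&(abs(P[...,2]-61)<2); print(k.sum(),np.percentile(P[k],[2,50,98],axis=0).round(1))
cv2.imwrite("pics/w11.png",im)
```

```text
t 35.6 tcp [456.4  39.3  95.6] yaw 0.023 F [-6.2  1.3  5.4] g 0.002
cm [0.36 0.04 0.16]
roll -0.002
1160 [[452.4  48.1 102.5]
 [472.4  60.8 109.3]
 [478.4  76.1 112.2]]
1450 [[467.2  61.1  59.3]
 [490.6  86.8  60.9]
 [515.2 103.5  62.9]]
```

Request:
{"op": "arm_command", "data": {"increments": [1, 0.2, 0, 0, 0, 1, 0.2, 0, 0, 0, 1, 0.2, 0, 0, 0, 1, 0.2, 0, 0, 0, 1, 0, 0, 0, 0]}}

```text
time: 36.15
ee_pos: [464.4, 39.5, 95.6]
tool_rot: [-3.141, -0.036, 0.004]
force: [-6.5, 0.9, 3.9]
gripper_width: 0.007
```

Request:
{"op": "arm_command", "data": {"increments": [1, 0.1, 0, 0, 0, 1, 0.1, 0, 0, 0, 1, 0.1, 0, 0, 0, 1, 0, 0, 0, 0, 1, 0, 0, 0, 0]}}

```text
time: 36.65
ee_pos: [467.0, 39.6, 95.5]
tool_rot: [-3.141, -0.036, 0.005]
force: [-8.6, 0.7, 5.9]
gripper_width: 0.004
```

Request:
{"op": "arm_command", "data": {"increments": [1, 0.1, 0, 0, 0, 1, 0.1, 0, 0, 0, 1, 0, 0, 0, 0, 1, 0, 0, 0, 0, 1, 0, 0, 0, 0]}}

```text
time: 37.15
ee_pos: [467.2, 39.6, 95.4]
tool_rot: [3.141, 0.035, -0.01]
force: [-13.7, 0.4, 13.5]
gripper_width: 0.007
```

Request:
{"op": "arm_command", "data": {"increments": [1, 0.1, 0, 0, 0, 1, 0.1, 0, 0, 0, 1, 0, 0, 0, 0, 1, 0, 0, 0, 0, 1, 0, 0, 0, 0]}}

```text
time: 37.65
ee_pos: [467.5, 39.6, 95.2]
tool_rot: [3.141, 0.035, -0.015]
force: [-19.3, 1.6, 16.0]
gripper_width: 0.002
```

Request:
{"op": "arm_command", "data": {"increments": [1, 0.1, 0, 0, 0, 1, 0.1, 0, 0, 0, 1, 0, 0, 0, 0, 1, 0, 0, 0, 0, 1, 0, 0, 0, 0]}}

```text
time: 38.15
ee_pos: [467.7, 39.5, 95.0]
tool_rot: [3.141, 0.035, -0.021]
force: [-24.8, 0.8, 22.5]
gripper_width: 0.003
```

Run:
```python
from h import *
to((460,39,94),0.025)
local(76,{"b1":(595,106),"b2":(596.8,41.5),"b3":(540.8,71.5),"b4":(543,7)},"w12")
z=np.load("w12.npz"); c={k:z[k] for k in z.files if k!="d"}; im=cv2.imread("pics/w12.png")
X,Y=np.meshgrid(np.arange(445,645,1/4),np.arange(150,0,-1/4)); p=proj(c,np.stack([X.ravel(),Y.ravel(),np.full(X.size,70)],1),True).astype(np.float32).reshape(*X.shape,2)
cv2.imwrite("pics/r12.png",cv2.remap(im,p[...,0],p[...,1],cv2.INTER_LINEAR))
```

```text
t 38.15 tcp [467.7  39.5  95. ] yaw 0.023 F [-24.8   0.8  22.5] g 0.003
cm [-0.77  0.04  0.11]
roll -0.002
b1 4463 417 [592.9 107.1 114.8] ((594.2957763671875, 106.77906799316406), 7.431502342224121)
b2 3684 358 [595.2  43.4 114.7] ((596.7095947265625, 42.13715744018555), 7.6758551597595215)
b3 5545 524 [539.6  73.7 115.1] ((540.481201171875, 73.1531753540039), 7.367401599884033)
b4 2983 231 [542.5  12.5 114.7] ((543.521484375, 11.38365364074707), 6.931642055511475)
```

View pics/r12.png

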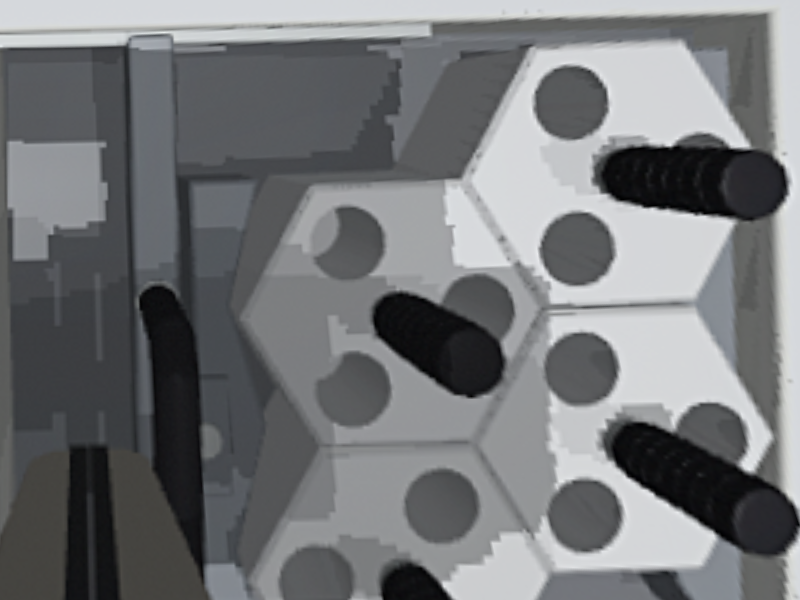

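Request:
{"op": "arm_command", "data": {"increments": [1, -0.3, 0, 0, 0, 1, -0.4, 0, 0, 0, 1, -0.5, 0, 0, 0, 1, -1, 0, 0, 0, 1, 0, 0, -3, 0]}}

```text
time: 38.7
ee_pos: [448.8, 39.0, 122.9]
tool_rot: [3.141, 0.036, -0.01]
force: [-0.2, -0.2, -0.3]
gripper_width: 0.007
```

Request:
{"op": "arm_command", "data": {"increments": [1, 0, 0, -4, 0, 1, 4, 0.5, -2, 0, 1, 4, 0.5, 0, 0, 1, 0, 0, 0, 0, 1, 0, 0, 0, 0]}}

```text
time: 39.2
ee_pos: [532.3, 30.9, 184.7]
tool_rot: [3.141, 0.035, -0.001]
force: [-0.5, -0.1, -0.0]
gripper_width: 0.009
```

Run:
```python
from h import *
to((460,39,94),0.025)
local(76,{"b1":(595,106),"b2":(596.8,41.5),"b3":(540.8,71.5),"b4":(543,7)},"w13")
z=np.load("w13.npz"); c={k:z[k] for k in z.files if k!="d"}; im=cv2.imread("pics/w13.png"); d=z["d"]; P=cloud(c,d,True)
k=(P[...,0]>445)&(P[...,0]<500)&(P[...,1]>0)&(P[...,1]<80)&(P[...,2]>104)&(P[...,2]<114); print("handle",k.sum(),np.percentile(P[k],[2,50,98],axis=0).round(1))
X,Y=np.meshgrid(np.arange(445,645,1/4),np.arange(150,0,-1/4)); p=proj(c,np.stack([X.ravel(),Y.ravel(),np.full(X.size,70)],1),True).astype(np.float32).reshape(*X.shape,2)
cv2.imwrite("pics/r13.png",cv2.remap(im,p[...,0],p[...,1],cv2.INTER_LINEAR))
```

```text
t 39.2 tcp [532.3  30.9 184.7] yaw 0.023 F [-0.5 -0.1 -0. ] g 0.009
cm [-7.2  -0.97  9.08]
roll -0.002
b1 3142 248 [594.3 106.9 115.4] ((595.3123168945312, 106.75971984863281), 7.198943614959717)
b2 2794 236 [596.5  42.9 115.3] ((597.294921875, 42.62275695800781), 7.233325958251953)
b3 3319 253 [540.8  73.3 115.5] ((541.1890258789062, 73.36717987060547), 7.336641788482666)
b4 2180 92 [543.2  13.  114.6] ((542.9872436523438, 10.479901313781738), 6.8340044021606445)
handle 953 [[481.    6.3 104.9]
 [486.4  42.4 109.7]
 [490.9  73.9 111.8]]
```

View pics/r13.png

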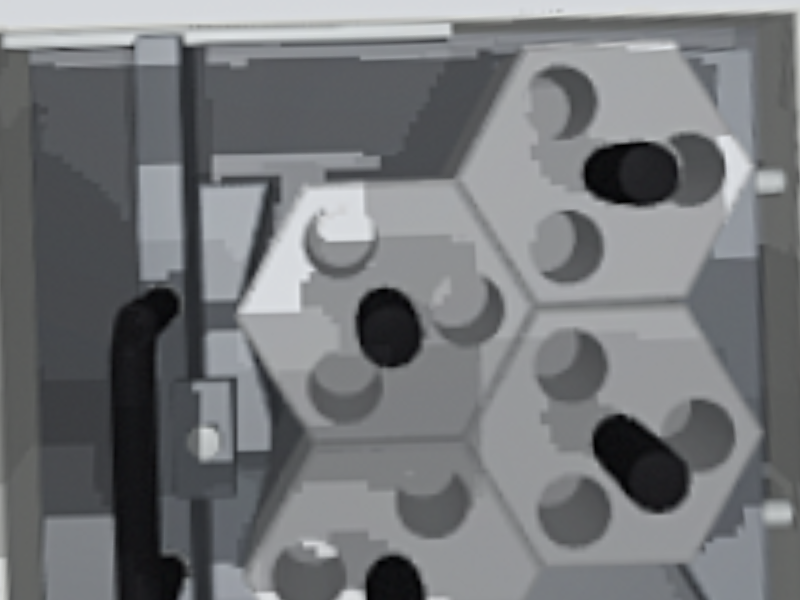

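Run:
```python
from h import *
z=np.load("w13.npz"); c={k:z[k] for k in z.files if k!="d"}; d=z["d"]; P=cloud(c,d,True)
for y in range(-30,115,6):
    j=P[(abs(P[...,1]-y)<3)&(P[...,0]>480)&(P[...,0]<530)&(abs(P[...,2]-61)<2)&(d>0)]
    b=P[(abs(P[...,1]-y)<3)&(P[...,0]>480)&(P[...,0]<570)&(abs(P[...,2]-76)<2)&(d>0)]
    print(y,len(j),np.percentile(j[:,0],[98]).round(1) if len(j)>4 else"",len(b),np.percentile(b[:,0],[2]).round(1) if len(b)>4 else"")
```

```text
-30 8 [493.7] 0 
-24 41 [506.9] 3 
-18 75 [509.3] 28 [559.1]
-12 90 [512.1] 32 [561.5]
-6 79 [509.8] 108 [514.6]
0 77 [527.5] 201 [510.9]
6 52 [514.8] 197 [491.3]
12 67 [507.7] 245 [509.]
18 87 [510.1] 320 [512.7]
24 52 [513.8] 245 [515.5]
30 50 [518.7] 229 [519.2]
36 58 [512.7] 300 [522.9]
42 71 [513.3] 303 [522.9]
48 59 [528.] 282 [519.9]
54 75 [516.2] 247 [516.1]
60 91 [507.6] 257 [511.5]
66 74 [505.7] 273 [507.9]
72 66 [503.7] 234 [505.]
78 75 [505.6] 299 [489.4]
84 95 [523.3] 328 [511.4]
90 107 [507.4] 273 [514.8]
96 125 [509.7] 288 [517.5]
102 106 [510.8] 346 [520.9]
108 15 [490.4] 81 [559.3]
114 19 [490.] 49 [562.7]
```

```bash
python3 -c "
from bench import order,readout; print(order.finish_job(), readout.read_state()['time'])"
```

```text
the job is handed in; nothing more can be done
the job is handed in; nothing more can be done
```

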